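# Consolidate capacitor trays into the stock drawer

### The arm

A 6-joint arm with a two-finger parallel gripper is mounted at the origin on the work surface. World frame = base frame: x ahead of the robot, y to its left, z up, the work surface at z = 0. Lengths are in m, angles in degrees, forces in N, time in s.
With the tool pointing down it reaches from about 0.25 to 0.775 m from the base axis. Payload 8.9 kg.
Tool frame: the origin (TCP) lies between the finger pads; the fingertips stand 22 mm ahead of it and the grasp point (between the pads) lies 3 mm ahead of it (manip.tip_reach is the distance from the TCP to the fingertips, in m); z points along the fingers, y is the line along which they close (so a half turn about z gives the same grasp; the last joint's range is limited). The gripper opens to 85 mm and grips with 20 to 120 N. Pads are 22 mm wide; open, the fingers measure 114 mm over their backs; the gripper's body (76 mm by 85 mm) begins 54 mm behind the grasp point. The pads swing forward as they close: fully open they stand 13 mm farther back than shut.
Start: joints at [64.383, 16.656, -8.789, 64.555, 0, 82.019], TCP at [0.159, 0.5, 0.253] pointing down, gripper open.
Joint ranges: [-144.48, 144.48], [-52.06, 99.96], [-74.48, 78.29], [-112.23, 115.85], [-86.99, 84.42], [-180, 180]. Speed limits (degrees/s): [127.2, 127.2, 159.86, 180, 180, 180].

### API

Orientations are given as a 3x3 rotation matrix whose columns are the frame's x, y, z axes.
In Python, from station import get_obs, cams, workorder, manip gives the robot as it stands.
- The arm moves only by the shell command python3 -m creep 'ROWS'. ROWS is a JSON object of lists of equal length, an entry for each row: "translation": the shift along the tool's x, y, z in mm, a list of three; "twist": the turn, a rotation vector about the tool's x, y, z in rad, a list of three; "hand": the finger opening in mm, from 0 to 85.4. In form: {"translation": [[dx, dy, dz], ...], "twist": [[ax, ay, az], ...], "hand": [hand, ...]}. A call has exactly 10 rows; each row is the pose to reach, as a shift and turn from the pose commanded when the call began, along the tool's axes at that moment; what a row does not reach only later rows make up. A row lasts 1/8 s, in which the tool goes at most 62.5 mm and 10.7 degrees, less where a joint would pass 70% of its speed; a pose out of reach is approached as far as the arm can. A call with a gripper value outside its range is refused whole. The fingers move at their own pace and stop on an object; the grip force is fixed at half the most. Time passes only in rows, so rows that repeat a pose let the fingers close, or fill a call up. It gives the time, the measured TCP pose, the force, the opening and the grip force at its end, in the units of the state.
- get_obs(): the state, without advancing time (a new reading comes with each control period).
- cams.camera(name): name is "scene" or "top" or "wrist"; returns a dict with "frame" (420x560x3 uint8, red, green, blue), "fx", "fy", "cx", "cy" (pixels), "rvec" (rotation vector, rad) and "tvec" (3), from world to camera coordinates, as OpenCV has them. Camera axes: x right, y down, z forward; pixel columns grow to the right and rows downward; lengths in m; the calibration is good to about 2 mm. A picture is of the moment at which its call begins. There is no depth.
- workorder.finish_job(): hands the job in; it is judged then, once.
The state is a dict: "time_s": time; "joints": joint angles; "qd": joint speeds; "effort": joint torques, N m; "position": TCP position; "ee_rot": TCP orientation; "contact_force": force on the tool from outside, world axes, zero at the start; "torque": the same for the moment, N m; "gripper_width": opening from 0.0 (shut) to 1.0 (fully open); "grip_force": force on a finger pad.
Only numpy, scipy, OpenCV 4.12 (cv2) and the standard library are available. Lean on these libraries where they do the work, as an engineer would, in place of code of your own. Each camera call takes 0.05 s, during which the arm holds its last target. There are 200 camera calls.

### The job

Move every capacitor from the two loose trays on the bench into the two trays in the open drawer, standing one to a pocket: the far tray (nearer the unit) must end up completely full, and only what is left over goes in the near tray. Stack the two emptied loose trays squarely on the tray on the stacking stand, and once all the capacitors are in, push the drawer gently (never slam it) fully home. Do not knock over or shove away the mug or the transformer.

Things in the scene. Friction and masses are not known exactly. Their poses are not given: they have to be found in the camera images.
- cap0: power capacitor: upright cylinder, 34 mm diameter, 66 mm tall, 80 g, blue sleeve with bare aluminium top; all are alike and may be absent. Origin: centre of its underside, z up along the can. At the start it stands in a pocket of the drawer's far tray or of tray_a or tray_b
- cap1: power capacitor: upright cylinder, 34 mm diameter, 66 mm tall, 80 g, blue sleeve with bare aluminium top; all are alike and may be absent. Origin: centre of its underside, z up along the can. At the start it stands in a pocket of the drawer's far tray or of tray_a or tray_b
- cap2: power capacitor: upright cylinder, 34 mm diameter, 66 mm tall, 80 g, blue sleeve with bare aluminium top; all are alike and may be absent. Origin: centre of its underside, z up along the can. At the start it stands in a pocket of the drawer's far tray or of tray_a or tray_b
- cap3: power capacitor: upright cylinder, 34 mm diameter, 66 mm tall, 80 g, blue sleeve with bare aluminium top; all are alike and may be absent. Origin: centre of its underside, z up along the can. At the start it stands in a pocket of the drawer's far tray or of tray_a or tray_b
- cap4: power capacitor: upright cylinder, 34 mm diameter, 66 mm tall, 80 g, blue sleeve with bare aluminium top; all are alike and may be absent. Origin: centre of its underside, z up along the can. At the start it stands in a pocket of the drawer's far tray or of tray_a or tray_b
- cap5: power capacitor: upright cylinder, 34 mm diameter, 66 mm tall, 80 g, blue sleeve with bare aluminium top; all are alike and may be absent. Origin: centre of its underside, z up along the can. At the start it stands in a pocket of the drawer's far tray or of tray_a or tray_b
- cap6: power capacitor: upright cylinder, 34 mm diameter, 66 mm tall, 80 g, blue sleeve with bare aluminium top; all are alike and may be absent. Origin: centre of its underside, z up along the can. At the start it stands in a pocket of the drawer's far tray or of tray_a or tray_b
- cap7: power capacitor: upright cylinder, 34 mm diameter, 66 mm tall, 80 g, blue sleeve with bare aluminium top; all are alike and may be absent. Origin: centre of its underside, z up along the can. At the start it stands in a pocket of the drawer's far tray or of tray_a or tray_b
- cap8: power capacitor: upright cylinder, 34 mm diameter, 66 mm tall, 80 g, blue sleeve with bare aluminium top; all are alike and may be absent. Origin: centre of its underside, z up along the can. At the start it stands in a pocket of the drawer's far tray or of tray_a or tray_b
- tray_a: loose black open tray, 192 mm long (its x), 52 wide (its y), 26 high, 150 g, walls and floor 4 mm; three partitions as high as the walls make a row of four pockets about 43 x 44 mm, centres at x = -70.5, -23.5, 23.5, 70.5 mm, y = 0. Origin: centre of the underside, z up. Holds 1 to 3 standing capacitors at the start. Empty, it can be pinched across its 52 mm width
- tray_b: loose black open tray, 192 mm long (its x), 52 wide (its y), 26 high, 150 g, walls and floor 4 mm; three partitions as high as the walls make a row of four pockets about 43 x 44 mm, centres at x = -70.5, -23.5, 23.5, 70.5 mm, y = 0. Origin: centre of the underside, z up. Holds 1 to 3 standing capacitors at the start. Empty, it can be pinched across its 52 mm width
- stand: fixed stacking stand: steel plate 220 x 80 x 10 mm with an empty tray like tray_a clipped on it (rim 36 mm above the bench), long side along its x. Origin: centre of the underside. Trays stack squarely on it, underside on rim, no interlock: the first stacked tray's underside is 36 mm and the second's 62 mm above the bench
- drawer (a joint): how far the drawer is pushed in, m: 0 = fully out (as at the start), 0.20 = fully home against its stop. Stays where left: 3 N friction, 8 N per m/s, no spring; pushed home towards the unit's +x. Its steel bar handle (100 mm long along the unit's y, 11 mm thick, axis 50 mm above the bench) is centred at unit x = joint value - 247 mm, y = 0, 35 mm out from the front panel; push its -x side from in front
- unit: fixed grey drawer unit, 240 deep, 236 wide, 98 mm high, with a notebook on top (112 mm above the bench, from 105 mm behind the front face). Origin: bench level under the middle of the front face; x points into the unit, z up. The drawer, 204 mm wide inside, comes out towards -x; its front panel is 84 mm high
- far0 (a point): centre of the pocket floor (16 mm above the bench) of pocket 0 of the drawer's far tray, the one nearer the unit; pockets run along the unit's y, 47 mm apart; this tray is like tray_a, clipped in, rim 38 mm above the bench
- near0 (a point): centre of the pocket floor (16 mm above the bench) of pocket 0 of the drawer's near tray, the one next to the front panel (50 mm from the panel's inner face, 72 mm from the far row); tray like tray_a, clipped in, rim 38 mm above the bench, empty at the start
- far1 (a point): centre of the pocket floor (16 mm above the bench) of pocket 1 of the drawer's far tray, the one nearer the unit; pockets run along the unit's y, 47 mm apart; this tray is like tray_a, clipped in, rim 38 mm above the bench
- near1 (a point): centre of the pocket floor (16 mm above the bench) of pocket 1 of the drawer's near tray, the one next to the front panel (50 mm from the panel's inner face, 72 mm from the far row); tray like tray_a, clipped in, rim 38 mm above the bench, empty at the start
- far2 (a point): centre of the pocket floor (16 mm above the bench) of pocket 2 of the drawer's far tray, the one nearer the unit; pockets run along the unit's y, 47 mm apart; this tray is like tray_a, clipped in, rim 38 mm above the bench
- near2 (a point): centre of the pocket floor (16 mm above the bench) of pocket 2 of the drawer's near tray, the one next to the front panel (50 mm from the panel's inner face, 72 mm from the far row); tray like tray_a, clipped in, rim 38 mm above the bench, empty at the start
- far3 (a point): centre of the pocket floor (16 mm above the bench) of pocket 3 of the drawer's far tray, the one nearer the unit; pockets run along the unit's y, 47 mm apart; this tray is like tray_a, clipped in, rim 38 mm above the bench
- near3 (a point): centre of the pocket floor (16 mm above the bench) of pocket 3 of the drawer's near tray, the one next to the front panel (50 mm from the panel's inner face, 72 mm from the far row); tray like tray_a, clipped in, rim 38 mm above the bench, empty at the start
- mug: bystander: white coffee mug, 80 mm across, 90 mm high. Origin: centre of the underside
- transformer: bystander: small mains transformer, 60 x 66 x 50 mm. Origin: centre of the underside

How it is judged:
By the outcome, as a careful person would: the job done as asked, in the order asked, and still so for the second after the job is handed in, with the robot touching nothing.
Of cap0, cap1, cap2 only 1 to 2 are there at a start; the rules pass over those that are not, and their reading is None.
Of cap3, cap4, cap5, cap6, cap7, cap8 only 4 to 6 are there at a start; the rules pass over those that are not, and their reading is None.
At some moment in a run one of tray_a, tray_b may be knocked a few centimetres aside while the robot is not near it.
It also fails if it takes over 208 s, if anything falls off the work surface, if the arm or the gripper's body presses on something with over 40 N, if the wrist force passes 120 N, or if a joint passes its speed limit or range.

## Working session

There is one attempt and no reset: what is moved stays moved. The work goes in short steps, Python scripts to look and compute and a shell command to move; the robot and the scene stay as the last step left them, time stands still between calls to the robot, and variables do not carry over. Pictures are saved under pics/ and viewed, at most 16 in all, crops included, and the job is handed in when it is done.

```bash
mkdir -p pics; ls; python3 - <<'E'
from station import get_obs, cams
import cv2,numpy as np
o=get_obs();print(o)
for n in("top","scene"):
    c=cams.camera(n);cv2.imwrite(f"pics/{n}0.png",c["frame"][:,:,::-1]);np.savez(f"pics/{n}0.npz",**c)
    print({k:v for k,v in c.items() if k!="frame"})
E
```

```text
pics
{'time_s': 0.0, 'joints': array([ 6.43820559e+01,  1.66900534e+01, -8.83080772e+00,  6.45543337e+01,
        1.21309460e-03,  8.20205247e+01]), 'qd': array([-0.04618122, -0.08250235, -0.00574178, -0.0857978 ,  0.05634848,
        0.02624771]), 'effort': array([-1.39267002e-03, -5.37152088e+01,  3.31366932e+01,  1.60617172e-02,
       -4.00092113e-04,  5.46386786e-06]), 'position': array([0.15887778, 0.49995826, 0.25272379]), 'ee_rot': array([[-9.52987376e-01,  3.03009434e-01, -5.86529308e-04],
       [ 3.03009934e-01,  9.52986674e-01, -1.17422918e-03],
       [ 2.03152095e-04, -1.29674979e-03, -9.99999139e-01]]), 'contact_force': array([1.08584671, 1.55621232, 0.05084232]), 'torque': array([-0.05065249,  0.00776381,  0.00216021]), 'grip_force': 0.0, 'gripper_width': 1.0020352826648493}
{'fx': 396.4202797747182, 'fy': 396.4202797747182, 'cx': 277.79209048407006, 'cy': 210.52864332498348, 'rvec': array([ 2.16815299, -2.18747835,  0.08709998]), 'tvec': array([0.05889513, 0.5965315 , 1.01713448])}
{'fx': 420.8666458703127, 'fy': 420.8666458703127, 'cx': 288.6952126611725, 'cy': 216.90691637585084, 'rvec': array([ 1.1172747 ,  2.28604665, -1.06269767]), 'tvec': array([ 0.28487219, -0.28114317,  1.3097205 ])}
```

View pics/top0.png

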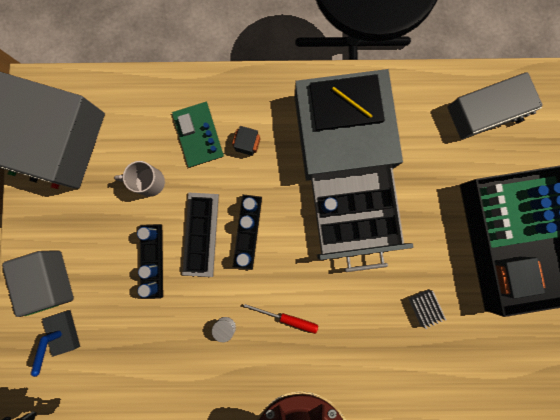

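View pics/scene0.png

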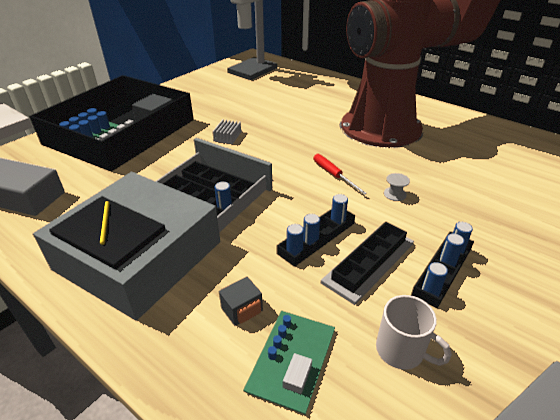

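The top view shows left tray centred at about (150,262) with caps at rows 233, 271 and 290, the stand at (200,235), and the right tray at (248,232) with caps at rows 203, 221 and 259. The far drawer tray has one cap at (330,204). So 6 caps must move: 3 to far, 3 to near.

```bash
cat > h.py <<'E'
import numpy as np,cv2
def R(c): return cv2.Rodrigues(np.asarray(c["rvec"],float))[0]
def ray(c,px,z):
    px=np.atleast_2d(np.asarray(px,float)); r=R(c); o=-r.T@c["tvec"]
    d=np.c_[(px[:,0]-c["cx"])/c["fx"],(px[:,1]-c["cy"])/c["fy"],np.ones(len(px))]@r
    return o+d*((z-o[2])/d[:,2])[:,None]
def proj(c,P):
    q=np.atleast_2d(P)@R(c).T+c["tvec"]; return np.c_[q[:,0]/q[:,2]*c["fx"]+c["cx"],q[:,1]/q[:,2]*c["fy"]+c["cy"]]
E
python3 - <<'E'
from h import *
c=dict(np.load("pics/top0.npz")); f=c["frame"]; hsv=cv2.cvtColor(f,cv2.COLOR_RGB2HSV)
# dark
m=((f.max(2)<42)).astype(np.uint8)
m[:, :100]=0; m[:,430:]=0; m[:185]=0 ; m[300:]=0
n,l,s,ce=cv2.connectedComponentsWithStats(m)
for i in range(1,n):
    if s[i,4]>60: 
        print("dark",s[i],ce[i].round(1))
# cap tops
m2=((f.min(2)>120)&(hsv[...,1]<60)).astype(np.uint8)
n,l,s,ce=cv2.connectedComponentsWithStats(m2)
for i in range(1,n):
    if 60<s[i,4]<300 and 180<ce[i,1]<300 and 100<ce[i,0]<420:
        z=.082 if ce[i,0]>300 else .070
        print("cap",s[i],ce[i].round(1),ray(c,ce[i],z).round(4))
v=np.hstack([f[180:310,120:270],f[180:310,300:420]])
cv2.imwrite("pics/z0.png",cv2.resize(v[:,:,::-1],None,fx=2.96,fy=4,interpolation=cv2.INTER_CUBIC))
E
```

```text
dark [ 314  185   88   61 3113] [361.6 216.5]
dark [232 195  29  74 961] [246.6 233.9]
dark [ 184  198   28   74 1643] [198.2 234.4]
dark [ 139  225   24   73 1006] [152.6 258.8]
dark [409 290  21  10  65] [420.  295.4]
cap [123 163  33  29 167] [139.2 180.4] [[0.6729 0.4037 0.07  ]]
cap [244 198  11  11  97] [248.8 203.2] [[0.6125 0.1263 0.07  ]]
cap [325 198  11  12 102] [330.1 203.6] [[ 0.6084 -0.0768  0.082 ]]
cap [241 217  11  11  97] [245.8 221.6] [[0.566  0.1339 0.07  ]]
cap [138 228  11  11  96] [142.9 233. ] [[0.5398 0.3919 0.07  ]]
cap [237 254  11  12 102] [242.2 259.2] [[0.4725 0.1431 0.07  ]]
cap [139 266  11  12 100] [144.  271.7] [[0.4439 0.3872 0.07  ]]
cap [138 285  12  12  99] [143.5 290.3] [[0.3981 0.3875 0.07  ]]
```

View pics/z0.png

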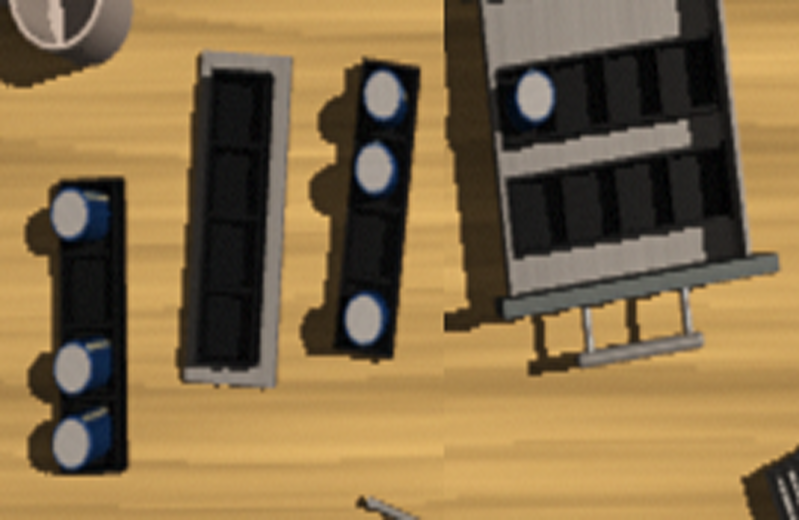

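The zoomed view gives the stand plate corners, drawer front panel and handle clearly, and the caps sit in pockets 0, 2, 3 (left tray) and 0, 1, 3 (right tray). Next I turn those corners into poses.

```bash
python3 - <<'E'
from h import *
c=dict(np.load("pics/top0.npz"))
L=lambda a:[(120+x/2.96,180+y/4) for x,y in a]
Rr=lambda a:[(300+(x-444)/2.96,180+y/4) for x,y in a]
def sh(n,px,z):
    P=ray(c,px,z)[:,:2]; e=np.diff(np.r_[P,P[:1]],axis=0)
    print(n,P.mean(0).round(4),"len",np.hypot(*e.T).round(4),"dir",np.degrees(np.arctan2(e[:,1],e[:,0])).round(1))
sh("plate",L([(203,52),(293,57),(275,387),(183,381)]),.010)
sh("standrim",L([(212,70),(272,72),(258,367),(197,362)]),.036)
sh("trayL",L([(57,178),(124,177),(127,470),(60,473)]),.026)
sh("trayR",L([(361,60),(419,68),(392,358),(333,352)]),.026)
sh("handle",Rr([(583,359),(702,341)]),.0555)
sh("panelback",Rr([(503,298),(778,255)]),.084)
sh("near",Rr([(508,180),(727,150),(735,228),(515,258)]),.038)
sh("far",Rr([(497,70),(715,38),(722,116),(503,146)]),.038)
print(ray(c,Rr([(583,359),(702,341),(503,298),(778,255)]),.0555))
f=c["frame"]
from math import *
# black-mask PCA of loose trays incl. caps via hull
for n,(x0,x1,y0,y1) in dict(R=(225,268,190,275),L=(133,166,220,303),S=(176,222,190,280)).items():
    m=np.zeros(f.shape[:2],np.uint8);s=f[y0:y1,x0:x1];m[y0:y1,x0:x1]=(s.max(2)<42)
    p=cv2.findNonZero(cv2.morphologyEx(m,cv2.MORPH_OPEN,np.ones((2,2)))).reshape(-1,2)
    r=cv2.minAreaRect(ray(c,p,.036 if n=="S" else .026)[:,:2].astype(np.float32)); print(n,r)
E
```

```text
plate [0.5364 0.2591] len [0.0816 0.2189 0.082  0.2185] dir [-92.9 176.   86.8  -4.1]
standrim [0.5366 0.2572] len [0.0529 0.1908 0.0531 0.189 ] dir [-91.9 176.6  86.1  -3.4]
trayL [0.4686 0.3842] len [0.0594 0.1893 0.0585 0.1906] dir [ -89.9 -178.3   91.4    1.9]
trayR [0.5411 0.1342] len [0.0519 0.1906 0.0519 0.1921] dir [-96.4 172.6  85.2  -7.4]
handle [ 0.4485 -0.1701] len [0.102 0.102] dir [-84.2  95.8]
panelback [ 0.495  -0.1634] len [0.2301 0.2301] dir [-83.9  96.1]
near [ 0.541 -0.158] len [0.1926 0.0507 0.1927 0.0506] dir [ -84.7 -174.    95.2    5.9]
far [ 0.6135 -0.1493] len [0.193  0.0512 0.193  0.0498] dir [ -84.3 -175.    95.3    5.1]
[[ 0.44329284 -0.11931993  0.0555    ]
 [ 0.45366412 -0.22081264  0.0555    ]
 [ 0.48205682 -0.05196093  0.0555    ]
 [ 0.50706392 -0.28742091  0.0555    ]]
R ((0.539421558380127, 0.13328896462917328), (0.05219269543886185, 0.1899648755788803), 82.36681365966797)
L ((0.4661572277545929, 0.38187676668167114), (0.18692919611930847, 0.05708733946084976), 1.1334706544876099)
S ((0.5341079831123352, 0.25783294439315796), (0.05876864492893219, 0.1905893236398697), 86.74819946289062)
```

```bash
cat > plan.py <<'E'
import sys; from h import *; from station import get_obs,cams
F=np.array([.613,-.1497]);N=np.array([.541,-.158]);uy=np.array([-.1,.995])
SLOT={f"{k}{i}":b+uy*(70.5-47*i)/1000 for k,b in(("far",F),("near",N)) for i in range(4)}
def caps(name=None):
    c=cams.camera("top");f=c["frame"];h=cv2.cvtColor(f,cv2.COLOR_RGB2HSV)
    n,l,s,ce=cv2.connectedComponentsWithStats(((f.min(2)>120)&(h[...,1]<60)).astype(np.uint8))
    if name: cv2.imwrite(f"pics/{name}.png",f[:,:,::-1])
    return [(ray(c,p,.082 if p[0]>300 else .070)[0,:2]) for p,a in zip(ce,s) if 75<a[4]<125 and 180<p[1]<310 and 100<p[0]<420]
def steps(*wp):   # wp: (x,y,z,yaw of tool y in deg) -> shifts (mm) in tool axes of the current pose and twist z (rad)
    o=get_obs();M=o["ee_rot"];p=o["position"];y0=np.degrees(np.arctan2(M[1,1],M[0,1]))
    c,s=np.cos(np.radians(y0)),np.sin(np.radians(y0)); B=np.array([[-s*-1*-1*-1,c,0],[-c,s,0],[0,0,-1]]).astype(float)
    B=np.column_stack([np.cross([c,s,0],[0,0,-1]),[c,s,0],[0,0,-1]])
    print("at",p.round(4),"yaw",y0.round(2),"tool",M[:,2].round(4),"F",o["contact_force"].round(1),"w",round(o["gripper_width"]*85.4,1),"grip",round(o["grip_force"],1),"t",round(o["time_s"],2),"q",o["joints"].round(0))
    for w in wp: print(w,"->",(B.T@(np.array(w[:3])-p)*1000).round(1),"twz",round(-np.radians(w[3]-y0),3))
E
sed -i '/-s\*-1/s/; B=.*$//' plan.py
python3 - <<'E'
from plan import *
for p in caps(): print(p.round(4))
steps((.4725,.143,.2,83),(.4725,.143,.056,83),(.4725,.143,.25,83),(*SLOT["far1"],.25,5.8),(*SLOT["far1"],.069,5.8))
E
```

```text
[0.6125 0.1263]
[ 0.6084 -0.0768]
[0.566  0.1338]
[0.5397 0.3917]
[0.4725 0.1431]
[0.444  0.3872]
[0.3981 0.3875]
at [0.1589 0.5    0.2529] yaw 72.37 tool [-4.e-04 -9.e-04 -1.e+00] F [-0.4  0.1  0.2] w 85.6 grip 0.0 t 0.15 q [64. 17. -9. 65.  0. 82.]
(0.4725, 0.143, 0.2, 83) -> [-407.  -245.3   52.9] twz -0.186
(0.4725, 0.143, 0.056, 83) -> [-407.  -245.3  196.9] twz -0.186
(0.4725, 0.143, 0.25, 83) -> [-407.  -245.3    2.9] twz -0.186
(np.float64(0.61065), np.float64(-0.1263175), 0.25, 5.8) -> [-620.3 -460.1    2.9] twz 1.162
(np.float64(0.61065), np.float64(-0.1263175), 0.069, 5.8) -> [-620.3 -460.1  183.9] twz 1.162
```

```bash
python3 -m creep '{"translation": [[-45,-27,0],[-95,-57,0],[-145,-87,0],[-195,-118,10],[-245,-148,20],[-295,-178,30],[-345,-208,40],[-385,-232,50],[-407,-245,53],[-407,-245,53]], "twist": [[0,0,-0.1],[0,0,-0.186],[0,0,-0.186],[0,0,-0.186],[0,0,-0.186],[0,0,-0.186],[0,0,-0.186],[0,0,-0.186],[0,0,-0.186],[0,0,-0.186]], "hand": [56,56,56,56,56,56,56,56,56,56]}'
python3 - <<'E'
from plan import *
c=cams.camera("wrist");cv2.imwrite("pics/w1.png",c["frame"][:,:,::-1]);np.savez("pics/w1.npz",**c)
r=R(c);print("cam",(-r.T@c["tvec"]).round(3),"axis",r[2].round(3))
for p in caps(): print(p.round(4))
steps((.4725,.143,.056,83))
print(proj(c,[[.4725,.143,.07],[.5425,.135,.026],[.566,.1338,.07]]))
E
```

```text
time_s: 1.4
position: [0.4733, 0.1422, 0.1997]
ee_rot: [[-0.992, 0.124, -0.001], [0.124, 0.992, -0.0], [0.001, -0.0, -1.0]]
contact_force: [-0.3, -0.0, 0.6]
gripper_width: 0.656
grip_force: 0.0
cam [0.391 0.153 0.32 ] axis [ 0.318 -0.04  -0.947]
[0.6127 0.1264]
[ 0.6083 -0.0775]
[0.5661 0.1335]
[0.54   0.3917]
[ 0.4569 -0.1625]
at [0.4722 0.1437 0.2001] yaw 83.0 tool [-8.e-04  2.e-04 -1.e+00] F [ 0.1  0.9 -0.5] w 55.9 grip 0.0 t 1.5 q [  8.  15. -19.  56.   0.  15.]
(0.4725, 0.143, 0.056, 83) -> [ -0.4  -0.7 144.1] twz -0.0
[[278.06371492 207.27209912]
 [278.6863627  267.20202828]
 [281.00441068 319.4535082 ]]
```

View pics/w1.png

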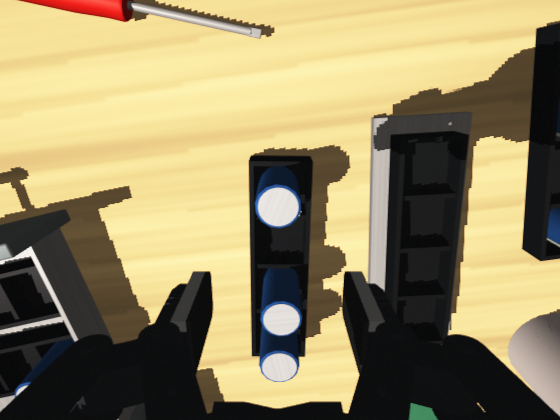

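The wrist picture confirms it: the cap top is at (278,206) against a predicted (278,207), and the fingers straddle the tray. Descend, grip, lift.

```bash
python3 -m creep '{"translation": [[0,0,30],[0,0,65],[0,0,100],[0,0,130],[0,0,144],[0,0,144],[0,0,144],[0,0,144],[0,0,144],[0,0,144]], "twist": [[0,0,0],[0,0,0],[0,0,0],[0,0,0],[0,0,0],[0,0,0],[0,0,0],[0,0,0],[0,0,0],[0,0,0]], "hand": [56,56,56,56,56,56,25,25,25,25]}'
python3 -m creep '{"translation": [[0,0,0],[0,0,0],[0,0,-10],[0,0,-30],[0,0,-70],[0,0,-120],[0,0,-170],[0,0,-195],[0,0,-195],[0,0,-195]], "twist": [[0,0,0],[0,0,0],[0,0,0],[0,0,0],[0,0,0],[0,0,0],[0,0,0],[0,0,0],[0,0,0],[0,0,0]], "hand": [25,25,25,25,25,25,25,25,25,25]}'
python3 - <<'E'
from plan import *
s=SLOT["far1"];steps((*s,.25,5.8),(*s,.11,5.8))
E
```

```text
time_s: 2.75
position: [0.4736, 0.1438, 0.0576]
ee_rot: [[-0.993, 0.122, 0.002], [0.122, 0.993, 0.001], [-0.002, 0.001, -1.0]]
contact_force: [-1.2, -0.1, 7.3]
gripper_width: 0.382
grip_force: 59.1
time_s: 4.0
position: [0.4722, 0.1434, 0.2509]
ee_rot: [[-0.993, 0.122, -0.001], [0.122, 0.993, -0.0], [0.001, -0.0, -1.0]]
contact_force: [-0.3, -0.4, -1.4]
gripper_width: 0.38
grip_force: 59.6
at [0.4722 0.1434 0.2509] yaw 83.02 tool [-7.e-04 -1.e-04 -1.e+00] F [-0.3 -0.4 -1.4] w 32.5 grip 59.6 t 4.0 q [  8.  13. -14.  63.  -0.  15.]
(np.float64(0.61065), np.float64(-0.1263175), 0.25, 5.8) -> [-170.2 -250.9    0.9] twz 1.348
(np.float64(0.61065), np.float64(-0.1263175), 0.11, 5.8) -> [-170.2 -250.9  140.9] twz 1.348
```

```bash
python3 -m creep '{"translation": [[-22,-32,0],[-44,-64,0],[-66,-96,0],[-88,-128,0],[-110,-160,0],[-132,-192,0],[-150,-222,0],[-165,-243,0],[-170,-251,0],[-170,-251,0]], "twist": [[0,0,0.16],[0,0,0.32],[0,0,0.48],[0,0,0.64],[0,0,0.8],[0,0,0.96],[0,0,1.12],[0,0,1.25],[0,0,1.348],[0,0,1.348]], "hand": [25,25,25,25,25,25,25,25,25,25]}'
python3 - <<'E'
from plan import *
c=cams.camera("wrist");cv2.imwrite("pics/w2.png",c["frame"][:,:,::-1]);np.savez("pics/w2.npz",**c)
for k in SLOT: print(k,proj(c,[*SLOT[k],.038]).round())
s=SLOT["far1"];steps((*s,.11,5.8),(*s,.071,5.8))
E
```

```text
time_s: 5.25
position: [0.6104, -0.1267, 0.2496]
ee_rot: [[-0.1, 0.995, -0.003], [0.995, 0.1, 0.001], [0.001, -0.002, -1.0]]
contact_force: [-0.4, -0.5, -0.5]
gripper_width: 0.381
grip_force: 59.6
far0 [[278. 128.]]
far1 [[278. 180.]]
far2 [[278. 227.]]
far3 [[278. 271.]]
near0 [[196. 129.]]
near1 [[200. 181.]]
near2 [[203. 228.]]
near3 [[206. 272.]]
at [ 0.6102 -0.1261  0.2499] yaw 5.89 tool [-2.3e-03  9.0e-04 -1.0e+00] F [-0.1  0.3 -1.4] w 32.5 grip 59.6 t 5.3 q [-18.  28.   7.  70.   0.  66.]
(np.float64(0.61065), np.float64(-0.1263175), 0.11, 5.8) -> [ -0.3   0.4 139.9] twz 0.002
(np.float64(0.61065), np.float64(-0.1263175), 0.071, 5.8) -> [ -0.3   0.4 178.9] twz 0.002
```

View pics/w2.png

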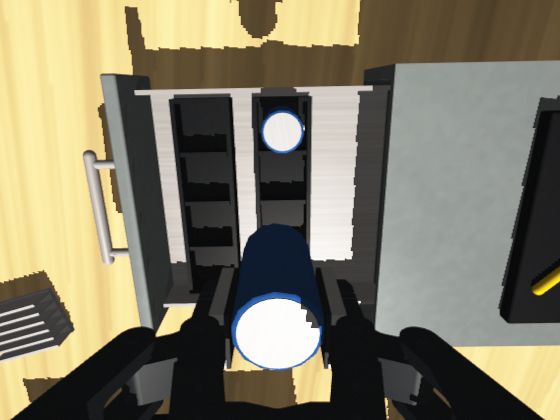

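```bash
python3 - <<'E'
from plan import *
c=dict(np.load("pics/w2.npz"));f=c["frame"]
print("cap far0",ray(c,[283,131],.082))
P=ray(c,[(253,95),(311,95),(171,97),(233,95),(257,152),(307,152)],.038);print(P.round(4))
g=cv2.cvtColor(f,cv2.COLOR_RGB2GRAY)
for r in(105,145,175): print(r,g[r,160:240:2],g[r,240:320:2])
print("col",g[85:215:2,245],g[85:215:2,300],g[85:215:2,200])
v=f[80:220,150:330];cv2.imwrite("pics/z2.png",cv2.resize(v[:,:,::-1],None,fx=4,fy=4,interpolation=cv2.INTER_CUBIC)*1)
u=ray(c,[(278,140)],.038)
for a in ((0,96),(26,96),(-26,96),(0,45),(26,47),(-26,47),(26,0),(-26,0)):
    pass
E
```

```text
cap far0 [[ 0.60924615 -0.07655107  0.082     ]]
[[ 0.5814 -0.0538  0.038 ]
 [ 0.631  -0.0488  0.038 ]
 [ 0.5112 -0.0626  0.038 ]
 [ 0.5643 -0.0555  0.038 ]
 [ 0.589  -0.1024  0.038 ]
 [ 0.6338 -0.0978  0.038 ]]
105 [193 192 192 192 167  34  34  14  11  11  25  32  35  34  34  34  33  34
  36  35  35  35  35  36  36  37  36  37  35  36  36  37  37  36  32  11
 127 196 197 197] [197 198 197 197 199 199  45  38  30  30  29  16  15  16  15  15  15  14
  15  18  18  18  18  16  17  16  14  16  16  26  39  30  13  12  38  39
 179 204 204 205]
145 [199 200 199 200 200 199 197  35  33  18  12   9  14  13  12  13  13  13
  13  12  13  13  12  12  13  13  13  13  14  15  13  14  13  21  41  38
  13 100 208 206] [207 207 207 207 209 208 209  43  43  22  13  14  16  66 148 239 238 236
 239 237 239 240 237 239 238 237 237 235 120  63  15  14  13  19  45  45
 214 214 214 214]
175 [160 200 200 199 200 200 200 201 163  38  33  10  10  16  39  40  39  40
  41  39  41  41  42  41  41  42  44  44  43  43  45  45  45  45  45  46
  39  12 145 217] [217 218 218 219 219 220 220 182  51  43  36  51  51  49
[... 206 characters left out ...]
208 208 205 208 205 206 210 207 211 210 203 210 211
 215 216 218 218 218 219 219 220 219 219 220 227 220 221 220 224 224 218
 218 223 225 224 228 229 227 225 229 231 232] [ 74 192 205 193  66  56  36  39  38  40  39  40  40  41  41  40  28  31
  70  86 144 212 222 228 229 214 183 110  91  52  15  13  12  42  46  47
  47  48  49  49  49  51  51  51  53  54  55  55  23  12  13  13  14  14
  13  11  11  18  65  65  66  66  68  69  71] [ 79  78 191 201 182  63  50  33  35  35  35  36  35  36  35  36  35  35
  36  37  37  37  36  37  37  13  13  13  11  13  13  12  10  10  36  37
  39  38  39  39  40  39  40  39  41  41  40  43  42  20  13  11  12  11
  11  12  12  10  25  45  47  46  46  47  47]
```

View pics/z2.png

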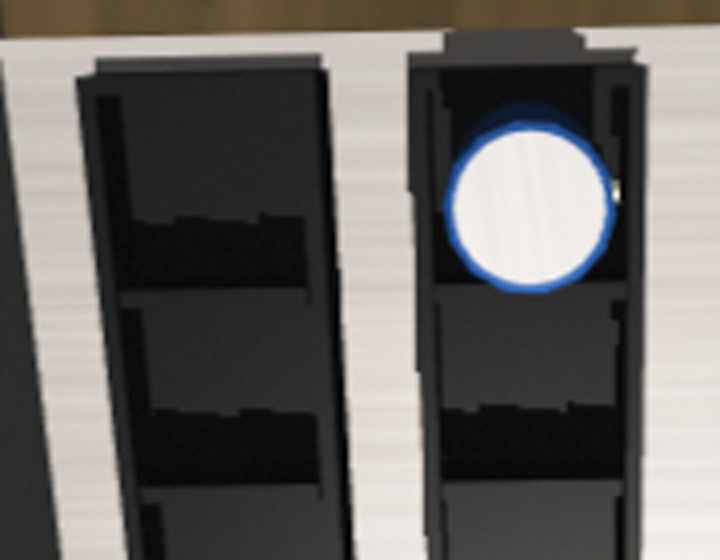

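```bash
python3 - <<'E'
from plan import *
c=dict(np.load("pics/w2.npz"))
t=np.radians(5.8);ux=np.array([np.cos(t),np.sin(t)]);uy=np.array([-ux[1],ux[0]])
for n,px in dict(far_p1=(283,151.3),far_p2=(283,200.3),near_p1=(200,152.3),near_p2=(206,201.5),farL=(254.3,155),farR=(310.8,155),nearL=(150+118/4,155),nearR=(150+328/4,155),capfar=(282.5,131.5)).items():
    P=ray(c,px,.082 if n=="capfar" else .038)[0,:2]-F; print(n,P@ux,P@uy)
E
```

```text
far_p1 0.004321331688222693 0.05015710348343317
far_p2 0.004562725456583967 0.00395696654533981
near_p1 -0.07062500807744553 0.049211468015343346
near_p2 -0.06807803537200474 0.002703523484439758
farL -0.021628055406841495 0.04679141862873757
farR 0.029480264867962323 0.046821298871895144
nearL -0.08935996680480024 0.046751819479886374
nearR -0.04181251749122601 0.04677961787629955
capfar 0.003275112370194661 0.07277554142627908
```

```bash
sed -i 's/^F=.*;uy=/F=np.array([.6155,-.1485]);N=np.array([.5435,-.1565]);uy=/' plan.py
python3 -m creep '{"translation": [[-1.5,2.5,40],[-1.5,2.5,80],[-1.5,2.5,115],[-1.5,2.5,130],[-1.5,2.5,140],[-1.5,2.5,152],[-1.5,2.5,164],[-1.5,2.5,174],[-1.5,2.5,178.5],[-1.5,2.5,178.5]], "twist": [[0,0,0],[0,0,0],[0,0,0],[0,0,0],[0,0,0],[0,0,0],[0,0,0],[0,0,0],[0,0,0],[0,0,0]], "hand": [25,25,25,25,25,25,25,25,25,25]}'
```

```text
time_s: 6.55
position: [0.6134, -0.1275, 0.0725]
ee_rot: [[-0.101, 0.995, -0.0], [0.995, 0.101, 0.0], [0.0, -0.0, -1.0]]
contact_force: [-0.1, -0.2, -1.2]
gripper_width: 0.38
grip_force: 59.7
```

```bash
python3 -m creep '{"translation": [[1.2,0,0],[2.4,0,1],[2.4,0,2],[2.4,0,2],[2.4,0,2],[2.4,0,2],[2.4,0,2],[2.4,0,2],[2.4,0,-5],[2.4,0,-20]], "twist": [[0,0,0],[0,0,0],[0,0,0],[0,0,0],[0,0,0],[0,0,0],[0,0,0],[0,0,0],[0,0,0],[0,0,0]], "hand": [25,25,25,40,50,56,56,56,56,56]}'
python3 -m creep '{"translation": [[0,0,-30],[0,0,-70],[0,0,-110],[0,0,-150],[0,0,-158],[0,0,-158],[0,0,-158],[0,0,-158],[0,0,-158],[0,0,-158]], "twist": [[0,0,0],[0,0,0],[0,0,0],[0,0,0],[0,0,0],[0,0,0],[0,0,0],[0,0,0],[0,0,0],[0,0,0]], "hand": [56,56,56,56,56,56,56,56,56,56]}'
python3 - <<'E'
from plan import *
c=cams.camera("wrist");cv2.imwrite("pics/w3.png",c["frame"][:,:,::-1])
for p in caps("t3"): print(p.round(4))
print(SLOT["far1"])
steps((.566,.134,.25,83),(.6125,.1265,.25,83))
E
```

```text
time_s: 7.8
position: [0.613, -0.125, 0.0932]
ee_rot: [[-0.101, 0.995, -0.001], [0.995, 0.101, 0.0], [0.0, -0.001, -1.0]]
contact_force: [-0.4, 0.5, 0.3]
gripper_width: 0.654
grip_force: 0.0
time_s: 9.05
position: [0.6132, -0.125, 0.2505]
ee_rot: [[-0.101, 0.995, -0.001], [0.995, 0.101, 0.0], [0.0, -0.001, -1.0]]
contact_force: [0.2, 0.8, 0.2]
gripper_width: 0.656
grip_force: 0.0
[ 0.6123 -0.1243]
[0.6126 0.1266]
[ 0.6086 -0.0775]
[0.5399 0.3917]
[ 0.61315   -0.1251175]
at [ 0.6133 -0.1251  0.2507] yaw 5.79 tool [-2.e-04  1.e-04 -1.e+00] F [ 0.1  0.4 -0.1] w 55.8 grip 0.0 t 9.15 q [-18.  28.   8.  70.  -0.  66.]
(0.566, 0.134, 0.25, 83) -> [262.5 -20.9   0.7] twz -1.348
(0.6125, 0.1265, 0.25, 83) -> [250.4  24.6   0.7] twz -1.348
```

View pics/w3.png

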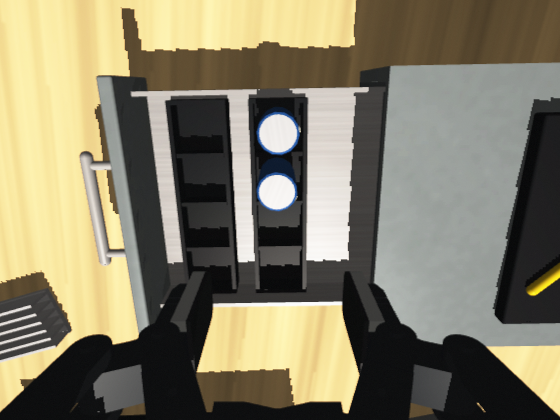

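Both caps stand in far0 and far1, at (278,133) and (277,191). Next cap.

```bash
python3 -m creep '{"translation": [[30,-2,0],[60,-5,0],[92,-8,0],[124,-11,0],[156,-14,0],[188,-17,0],[220,-19,0],[245,-20,0],[262.5,-21,0],[262.5,-21,0]], "twist": [[0,0,-0.16],[0,0,-0.32],[0,0,-0.48],[0,0,-0.64],[0,0,-0.8],[0,0,-0.96],[0,0,-1.12],[0,0,-1.25],[0,0,-1.348],[0,0,-1.348]], "hand": [56,56,56,56,56,56,56,56,56,56]}'
python3 -m creep '{"translation": [[0,0,45],[0,0,95],[0,0,140],[0,0,175],[0,0,190],[0,0,194],[0,0,194],[0,0,194],[0,0,194],[0,0,194]], "twist": [[0,0,0],[0,0,0],[0,0,0],[0,0,0],[0,0,0],[0,0,0],[0,0,0],[0,0,0],[0,0,0],[0,0,0]], "hand": [56,56,56,56,56,56,56,25,25,25]}'
python3 -m creep '{"translation": [[0,0,0],[0,0,0],[0,0,-10],[0,0,-30],[0,0,-70],[0,0,-120],[0,0,-170],[0,0,-194],[0,0,-194],[0,0,-194]], "twist": [[0,0,0],[0,0,0],[0,0,0],[0,0,0],[0,0,0],[0,0,0],[0,0,0],[0,0,0],[0,0,0],[0,0,0]], "hand": [25,25,25,25,25,25,25,25,25,25]}'
python3 - <<'E'
from plan import *
steps((*SLOT["far2"],.25,5.8))
E
```

```text
time_s: 10.4
position: [0.5657, 0.1349, 0.2509]
ee_rot: [[-0.993, 0.12, 0.0], [0.12, 0.993, 0.0], [-0.0, 0.0, -1.0]]
contact_force: [0.3, 0.2, -0.4]
gripper_width: 0.657
grip_force: 0.0
time_s: 11.65
position: [0.5669, 0.134, 0.0582]
ee_rot: [[-0.993, 0.122, 0.002], [0.122, 0.993, 0.0], [-0.002, 0.0, -1.0]]
contact_force: [0.1, -0.7, 5.6]
gripper_width: 0.38
grip_force: 59.0
time_s: 12.9
position: [0.5654, 0.1339, 0.25]
ee_rot: [[-0.993, 0.121, -0.001], [0.121, 0.993, -0.0], [0.001, -0.0, -1.0]]
contact_force: [0.8, 0.8, -1.1]
gripper_width: 0.384
grip_force: 59.6
at [0.5654 0.1339 0.25  ] yaw 83.02 tool [-1.2e-03 -1.0e-04 -1.0e+00] F [ 0.8  0.8 -1.1] w 32.8 grip 59.6 t 12.9 q [ 6. 23. -0. 67. -0. 13.]
(np.float64(0.61785), np.float64(-0.1718825), 0.25, 5.8) -> [ -89.2 -297.1   -0. ] twz 1.348
```

```bash
python3 -m creep '{"translation": [[-10,-36,0],[-21,-72,0],[-32,-108,0],[-43,-144,0],[-54,-180,0],[-65,-216,0],[-76,-252,0],[-85,-282,0],[-89,-297,0],[-89,-297,0]], "twist": [[0,0,0.16],[0,0,0.32],[0,0,0.48],[0,0,0.64],[0,0,0.8],[0,0,0.96],[0,0,1.12],[0,0,1.25],[0,0,1.348],[0,0,1.348]], "hand": [25,25,25,25,25,25,25,25,25,25]}'
python3 -m creep '{"translation": [[0,0,40],[0,0,80],[0,0,115],[0,0,130],[0,0,140],[0,0,152],[0,0,164],[0,0,174],[0,0,178],[0,0,179.5]], "twist": [[0,0,0],[0,0,0],[0,0,0],[0,0,0],[0,0,0],[0,0,0],[0,0,0],[0,0,0],[0,0,0],[0,0,0]], "hand": [25,25,25,25,25,25,25,25,25,25]}'
python3 -m creep '{"translation": [[0,0,0],[0,0,0],[0,0,0],[0,0,0],[0,0,0],[0,0,-15],[0,0,-60],[0,0,-115],[0,0,-160],[0,0,-179.5]], "twist": [[0,0,0],[0,0,0],[0,0,0],[0,0,0],[0,0,0],[0,0,0],[0,0,0],[0,0,0],[0,0,0],[0,0,0]], "hand": [25,45,56,56,56,56,56,56,56,56]}'
python3 - <<'E'
from plan import *
for p in caps(): print(p.round(4))
steps((.6128,.1260,.25,83))
E
```

```text
time_s: 14.15
position: [0.6175, -0.1724, 0.249]
ee_rot: [[-0.1, 0.995, -0.003], [0.995, 0.1, 0.001], [0.001, -0.002, -1.0]]
contact_force: [0.2, 0.5, -0.9]
gripper_width: 0.381
grip_force: 59.6
time_s: 15.4
position: [0.6182, -0.1717, 0.0712]
ee_rot: [[-0.101, 0.995, -0.0], [0.995, 0.101, 0.0], [0.0, -0.0, -1.0]]
contact_force: [0.3, 0.1, -1.0]
gripper_width: 0.384
grip_force: 59.7
time_s: 16.65
position: [0.6193, -0.1721, 0.2553]
ee_rot: [[-0.101, 0.995, 0.005], [0.995, 0.101, -0.002], [-0.002, 0.005, -1.0]]
contact_force: [0.1, -0.3, -0.9]
gripper_width: 0.655
grip_force: 0.0
[ 0.6179 -0.1719]
[ 0.6123 -0.1244]
[0.6125 0.1266]
[ 0.6086 -0.0775]
[0.5398 0.3914]
[0.4469 0.2254]
[0.4443 0.3865]
at [ 0.6197 -0.1722  0.2568] yaw 5.79 tool [ 0.0065 -0.0026 -1.    ] F [-0.7 -0.3  2. ] w 56.2 grip 0.0 t 16.7 q [-22.  30.  11.  71.  -0.  62.]
(0.6128, 0.126, 0.25, 83) -> [297.4  23.2   6.8] twz -1.348
```

```bash
python3 -m creep '{"translation": [[36,3,0],[72,6,0],[108,9,0],[144,12,0],[180,15,0],[216,18,0],[252,21,0],[282,24,0],[297,25,0],[297,25,0]], "twist": [[0,0,-0.16],[0,0,-0.32],[0,0,-0.48],[0,0,-0.64],[0,0,-0.8],[0,0,-0.96],[0,0,-1.12],[0,0,-1.25],[0,0,-1.348],[0,0,-1.348]], "hand": [56,56,56,56,56,56,56,56,56,56]}'
python3 -m creep '{"translation": [[0,0,45],[0,0,95],[0,0,140],[0,0,175],[0,0,190],[0,0,194],[0,0,194],[0,0,194],[0,0,194],[0,0,194]], "twist": [[0,0,0],[0,0,0],[0,0,0],[0,0,0],[0,0,0],[0,0,0],[0,0,0],[0,0,0],[0,0,0],[0,0,0]], "hand": [56,56,56,56,56,56,56,25,25,25]}'
python3 -m creep '{"translation": [[0,0,0],[0,0,0],[0,0,-10],[0,0,-30],[0,0,-70],[0,0,-120],[0,0,-170],[0,0,-194],[0,0,-194],[0,0,-194]], "twist": [[0,0,0],[0,0,0],[0,0,0],[0,0,0],[0,0,0],[0,0,0],[0,0,0],[0,0,0],[0,0,0],[0,0,0]], "hand": [25,25,25,25,25,25,25,25,25,25]}'
python3 - <<'E'
from plan import *
steps((*SLOT["far3"],.25,5.8))
E
```

```text
time_s: 17.95
position: [0.6128, 0.1272, 0.2508]
ee_rot: [[-0.993, 0.121, -0.0], [0.121, 0.993, 0.0], [0.0, 0.0, -1.0]]
contact_force: [0.7, 0.2, -0.9]
gripper_width: 0.653
grip_force: 0.0
time_s: 19.2
position: [0.6141, 0.1264, 0.0582]
ee_rot: [[-0.993, 0.122, 0.002], [0.122, 0.993, 0.0], [-0.002, 0.0, -1.0]]
contact_force: [-0.9, 0.1, 6.8]
gripper_width: 0.381
grip_force: 59.1
time_s: 20.45
position: [0.6126, 0.1263, 0.2498]
ee_rot: [[-0.993, 0.122, -0.001], [0.122, 0.993, -0.0], [0.001, -0.0, -1.0]]
contact_force: [0.5, -0.4, -1.7]
gripper_width: 0.381
grip_force: 59.6
at [0.6126 0.1263 0.2498] yaw 83.02 tool [-1.4e-03 -1.0e-04 -1.0e+00] F [ 0.5 -0.4 -1.7] w 32.6 grip 59.6 t 20.45 q [ 5. 28.  8. 70.  0. 12.]
(np.float64(0.62255), np.float64(-0.2186475), 0.25, 5.8) -> [-5.180e+01 -3.412e+02 -2.000e-01] twz 1.348
```

```bash
python3 -m creep '{"translation": [[-6,-42,0],[-12,-84,0],[-18,-126,0],[-24,-168,0],[-31,-210,0],[-37,-252,0],[-44,-292,0],[-49,-326,0],[-52,-341,0],[-52,-341,0]], "twist": [[0,0,0.16],[0,0,0.32],[0,0,0.48],[0,0,0.64],[0,0,0.8],[0,0,0.96],[0,0,1.12],[0,0,1.25],[0,0,1.348],[0,0,1.348]], "hand": [25,25,25,25,25,25,25,25,25,25]}'
python3 -m creep '{"translation": [[0,0,40],[0,0,80],[0,0,115],[0,0,130],[0,0,140],[0,0,152],[0,0,164],[0,0,174],[0,0,178],[0,0,179.5]], "twist": [[0,0,0],[0,0,0],[0,0,0],[0,0,0],[0,0,0],[0,0,0],[0,0,0],[0,0,0],[0,0,0],[0,0,0]], "hand": [25,25,25,25,25,25,25,25,25,25]}'
python3 -m creep '{"translation": [[0,0,0],[0,0,0],[0,0,0],[0,0,0],[0,0,0],[0,0,-15],[0,0,-60],[0,0,-115],[0,0,-160],[0,0,-179.5]], "twist": [[0,0,0],[0,0,0],[0,0,0],[0,0,0],[0,0,0],[0,0,0],[0,0,0],[0,0,0],[0,0,0],[0,0,0]], "hand": [25,45,56,56,56,56,56,56,56,56]}'
python3 - <<'E'
from plan import *
for p in caps(): print(p.round(4))
steps((.4443,.3865,.25,91.7),(.398,.387,.25,91.7))
E
```

```text
time_s: 21.7
position: [0.6225, -0.2192, 0.2489]
ee_rot: [[-0.1, 0.995, -0.003], [0.995, 0.1, 0.001], [0.001, -0.002, -1.0]]
contact_force: [0.1, 0.2, -1.0]
gripper_width: 0.39
grip_force: 59.5
time_s: 22.95
position: [0.6234, -0.2185, 0.0712]
ee_rot: [[-0.101, 0.995, -0.0], [0.995, 0.101, 0.0], [0.0, -0.0, -1.0]]
contact_force: [-0.2, 0.7, -0.9]
gripper_width: 0.384
grip_force: 59.6
time_s: 24.2
position: [0.6243, -0.2189, 0.2554]
ee_rot: [[-0.101, 0.995, 0.005], [0.995, 0.101, -0.002], [-0.003, 0.005, -1.0]]
contact_force: [0.1, -0.0, -0.8]
gripper_width: 0.655
grip_force: 0.0
[ 0.6038 -0.2418]
[ 0.6228 -0.2174]
[ 0.6178 -0.172 ]
[ 0.6124 -0.1244]
[0.5399 0.3915]
[0.4447 0.3863]
[0.3979 0.3875]
at [ 0.6247 -0.2191  0.2569] yaw 5.79 tool [ 0.0063 -0.003  -1.    ] F [-0.3 -0.1  1.3] w 56.4 grip 0.0 t 24.25 q [-26.  32.  15.  73.   0.  59.]
(0.4443, 0.3865, 0.25, 91.7) -> [ 620.7 -118.4    6.9] twz -1.499
(0.398, 0.387, 0.25, 91.7) -> [ 625.9 -164.5    6.9] twz -1.499
```

Far tray is full (4 caps). On to the left tray.

```bash
python3 -m creep '{"translation": [[40,-7,0],[96,-18,0],[152,-28,0],[208,-39,0],[264,-49,0],[320,-60,0],[376,-70,0],[432,-81,0],[496,-93,0],[560,-105,0]], "twist": [[0,0,-0.17],[0,0,-0.34],[0,0,-0.51],[0,0,-0.68],[0,0,-0.85],[0,0,-1.02],[0,0,-1.19],[0,0,-1.36],[0,0,-1.499],[0,0,-1.499]], "hand": [56,56,56,56,56,56,56,56,56,56]}'
python3 -m creep '{"translation": [[8,30,0],[15.5,59,0],[15.5,59,0],[15.5,59,0],[15.5,59,0],[15.5,59,0],[15.5,59,0],[15.5,59,0],[15.5,59,0],[15.5,59,0]], "twist": [[0,0,0],[0,0,0],[0,0,0],[0,0,0],[0,0,0],[0,0,0],[0,0,0],[0,0,0],[0,0,0],[0,0,0]], "hand": [56,56,56,56,56,56,56,56,56,56]}'
python3 - <<'E'
from plan import *
c=cams.camera("wrist");cv2.imwrite("pics/w4.png",c["frame"][:,:,::-1]);print(proj(c,[.4447,.3865,.07]),proj(c,[.3979,.3875,.07]))
steps((.4449,.3862,.056,91.7))
E
```

```text
time_s: 25.5
position: [0.463, 0.3248, 0.2512]
ee_rot: [[-1.0, -0.031, 0.001], [-0.031, 1.0, 0.0], [-0.001, 0.0, -1.0]]
contact_force: [0.2, 0.0, 1.0]
gripper_width: 0.651
grip_force: 0.0
time_s: 26.75
position: [0.4467, 0.3816, 0.2508]
ee_rot: [[-1.0, -0.029, -0.0], [-0.029, 1.0, -0.0], [0.0, -0.0, -1.0]]
contact_force: [0.6, -0.6, -0.0]
gripper_width: 0.655
grip_force: 0.0
[[282.91691154 187.28559397]] [[286.19686361 131.00293227]]
at [0.4467 0.3816 0.2508] yaw 91.68 tool [ 0.  0. -1.] F [-0.  -0.3 -0.4] w 55.9 grip 0.0 t 26.8 q [33. 24.  1. 67. -0. 32.]
(0.4449, 0.3862, 0.056, 91.7) -> [  1.6   4.6 194.8] twz -0.0
```

View pics/w4.png

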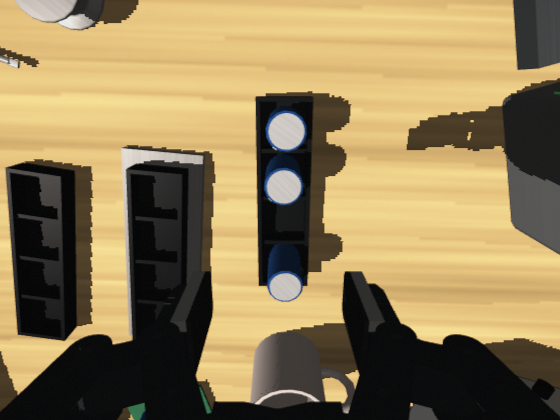

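The three caps stand at (286,131), (283,186) and (285,286), as predicted. Grasp the middle one.

```bash
python3 -m creep '{"translation": [[1.6,4.6,45],[1.6,4.6,95],[1.6,4.6,140],[1.6,4.6,175],[1.6,4.6,190],[1.6,4.6,194.5],[1.6,4.6,194.5],[1.6,4.6,194.5],[1.6,4.6,194.5],[1.6,4.6,194.5]], "twist": [[0,0,0],[0,0,0],[0,0,0],[0,0,0],[0,0,0],[0,0,0],[0,0,0],[0,0,0],[0,0,0],[0,0,0]], "hand": [56,56,56,56,56,56,56,25,25,25]}'
python3 -m creep '{"translation": [[0,0,0],[0,0,0],[0,0,-10],[0,0,-30],[0,0,-70],[0,0,-120],[0,0,-170],[0,0,-194],[0,0,-194],[0,0,-194]], "twist": [[0,0,0],[0,0,0],[0,0,0],[0,0,0],[0,0,0],[0,0,0],[0,0,0],[0,0,0],[0,0,0],[0,0,0]], "hand": [25,25,25,25,25,25,25,25,25,25]}'
python3 - <<'E'
from plan import *
steps((*SLOT["near3"],.25,5.8))
E
```

```text
time_s: 28.05
position: [0.4457, 0.3867, 0.0577]
ee_rot: [[-1.0, -0.029, 0.002], [-0.029, 1.0, 0.001], [-0.002, 0.001, -1.0]]
contact_force: [0.2, 0.7, 5.8]
gripper_width: 0.38
grip_force: 59.1
time_s: 29.3
position: [0.4445, 0.3858, 0.2495]
ee_rot: [[-1.0, -0.029, -0.001], [-0.029, 1.0, -0.001], [0.001, -0.001, -1.0]]
contact_force: [0.2, 0.2, -0.2]
gripper_width: 0.384
grip_force: 59.6
at [0.4445 0.3858 0.2495] yaw 91.67 tool [-1.e-03 -7.e-04 -1.e+00] F [ 0.2  0.2 -0.2] w 32.8 grip 59.6 t 29.3 q [34. 24.  1. 67. -0. 32.]
(np.float64(0.55055), np.float64(-0.2266475), 0.25, 5.8) -> [-8.810e+01 -6.153e+02 -5.000e-01] twz 1.499
```

```bash
python3 -m creep '{"translation": [[-6,-40,0],[-14,-98,0],[-22,-156,0],[-30,-214,0],[-39,-272,0],[-47,-330,0],[-55,-388,0],[-64,-446,0],[-72,-504,0],[-80,-560,0]], "twist": [[0,0,0.17],[0,0,0.34],[0,0,0.51],[0,0,0.68],[0,0,0.85],[0,0,1.02],[0,0,1.19],[0,0,1.36],[0,0,1.499],[0,0,1.499]], "hand": [25,25,25,25,25,25,25,25,25,25]}'
python3 -m creep '{"translation": [[-28,2,0],[-55.5,4,0],[-55.5,4,0],[-55.5,4,0],[-55.5,4,0],[-55.5,4,0],[-55.5,4,0],[-55.5,4,0],[-55.5,4,0],[-55.5,4,0]], "twist": [[0,0,0],[0,0,0],[0,0,0],[0,0,0],[0,0,0],[0,0,0],[0,0,0],[0,0,0],[0,0,0],[0,0,0]], "hand": [25,25,25,25,25,25,25,25,25,25]}'
python3 - <<'E'
from plan import *
for p in caps(): print(p.round(4))
steps((*SLOT["near3"],.25,5.8),(*SLOT["near3"],.0705,5.8))
E
```

```text
time_s: 30.55
position: [0.5406, -0.173, 0.2488]
ee_rot: [[-0.099, 0.995, -0.002], [0.995, 0.099, 0.001], [0.001, -0.002, -1.0]]
contact_force: [1.2, 0.1, -0.7]
gripper_width: 0.386
grip_force: 59.8
time_s: 31.8
position: [0.5508, -0.2261, 0.2503]
ee_rot: [[-0.101, 0.995, -0.0], [0.995, 0.101, 0.0], [0.0, -0.0, -1.0]]
contact_force: [-0.1, -0.2, -0.7]
gripper_width: 0.379
grip_force: 59.8
[ 0.6229 -0.2175]
[ 0.6175 -0.1719]
[ 0.6123 -0.1245]
[ 0.6085 -0.0775]
[0.54   0.3916]
[0.3977 0.3875]
at [ 0.5508 -0.2261  0.2503] yaw 5.78 tool [ 0. -0. -1.] F [ 0.8  0.  -1. ] w 32.8 grip 59.8 t 31.85 q [-29.  24.   2.  68.  -0.  55.]
(np.float64(0.55055), np.float64(-0.2266475), 0.25, 5.8) -> [-0.5 -0.3  0.3] twz -0.0
(np.float64(0.55055), np.float64(-0.2266475), 0.0705, 5.8) -> [ -0.5  -0.3 179.8] twz -0.0
```

```bash
python3 -m creep '{"translation": [[0,0,40],[0,0,80],[0,0,115],[0,0,130],[0,0,140],[0,0,152],[0,0,164],[0,0,174],[0,0,178],[0,0,179.5]], "twist": [[0,0,0],[0,0,0],[0,0,0],[0,0,0],[0,0,0],[0,0,0],[0,0,0],[0,0,0],[0,0,0],[0,0,0]], "hand": [25,25,25,25,25,25,25,25,25,25]}'
python3 -m creep '{"translation": [[0,0,0],[0,0,0],[0,0,0],[0,0,0],[0,0,0],[0,0,-15],[0,0,-60],[0,0,-115],[0,0,-160],[0,0,-179.5]], "twist": [[0,0,0],[0,0,0],[0,0,0],[0,0,0],[0,0,0],[0,0,0],[0,0,0],[0,0,0],[0,0,0],[0,0,0]], "hand": [25,45,56,56,56,56,56,56,56,56]}'
python3 -m creep '{"translation": [[40,3,0],[98,8,0],[156,13,0],[214,18,0],[272,23,0],[330,28,0],[388,33,0],[446,38,0],[504,43,0],[560,47.5,0]], "twist": [[0,0,-0.17],[0,0,-0.34],[0,0,-0.51],[0,0,-0.68],[0,0,-0.85],[0,0,-1.02],[0,0,-1.19],[0,0,-1.36],[0,0,-1.499],[0,0,-1.499]], "hand": [56,56,56,56,56,56,56,56,56,56]}'
python3 -m creep '{"translation": [[0,28,0],[-1,55.5,0],[-1,55.5,0],[-1,55.5,0],[-1,55.5,0],[-1,55.5,0],[-1,55.5,0],[-1,55.5,0],[-1,55.5,0],[-1,55.5,0]], "twist": [[0,0,0],[0,0,0],[0,0,0],[0,0,0],[0,0,0],[0,0,0],[0,0,0],[0,0,0],[0,0,0],[0,0,0]], "hand": [56,56,56,56,56,56,56,56,56,56]}'
python3 - <<'E'
from plan import *
for p in caps(): print(p.round(4))
c=cams.camera("wrist");f=c["frame"];h=cv2.cvtColor(f,cv2.COLOR_RGB2HSV)
n,l,s,ce=cv2.connectedComponentsWithStats(((f.min(2)>150)&(h[...,1]<40)).astype(np.uint8))
for a,p in zip(s,ce):
    if 400<a[4]<2500: print("w",a[2:],ray(c,p,.07)[0].round(4))
steps((.5403,.391,.056,91.7))
E
```

```text
time_s: 33.1
position: [0.5508, -0.2261, 0.0707]
ee_rot: [[-0.101, 0.995, -0.0], [0.995, 0.101, 0.0], [0.0, -0.0, -1.0]]
contact_force: [-0.1, -0.8, -0.4]
gripper_width: 0.383
grip_force: 59.8
time_s: 34.35
position: [0.5518, -0.2266, 0.2546]
ee_rot: [[-0.101, 0.995, 0.004], [0.995, 0.101, -0.003], [-0.003, 0.004, -1.0]]
contact_force: [0.2, 0.4, -1.2]
gripper_width: 0.655
grip_force: 0.0
time_s: 35.6
position: [0.5414, 0.3379, 0.2516]
ee_rot: [[-1.0, -0.031, 0.001], [-0.031, 1.0, 0.001], [-0.001, 0.0, -1.0]]
contact_force: [-0.1, -0.3, 0.3]
gripper_width: 0.655
grip_force: 0.0
time_s: 36.85
position: [0.541, 0.3914, 0.2503]
ee_rot: [[-1.0, -0.029, -0.0], [-0.029, 1.0, -0.0], [0.0, -0.0, -1.0]]
contact_force: [0.5, 0.2, -0.5]
gripper_width: 0.656
grip_force: 0.0
[ 0.6232 -0.2175]
[ 0.6177 -0.1712]
[ 0.6123 -0.1241]
[ 0.6084 -0.0768]
[ 0.5511 -0.2253]
[0.5397 0.3917]
[0.3979 0.3876]
w [ 40  21 629] [0.4047 0.3874 0.07  ]
w [  89  220 1543] [0.4608 0.2742 0.07  ]
w [ 34  33 884] [0.5397 0.3915 0.07  ]
w [  87   97 1191] [0.6881 0.4038 0.07  ]
at [0.541  0.3914 0.2503] yaw 91.67 tool [-0. -0. -1.] F [ 1.2 -0.1 -0.1] w 56.1 grip 0.0 t 36.95 q [30. 33. 16. 73. -0. 28.]
(0.5403, 0.391, 0.056, 91.7) -> [  0.7  -0.3 194.3] twz -0.0
```

```bash
python3 -m creep '{"translation": [[0.7,0,45],[0.7,0,95],[0.7,0,140],[0.7,0,175],[0.7,0,190],[0.7,0,194],[0.7,0,194],[0.7,0,194],[0.7,0,194],[0.7,0,194]], "twist": [[0,0,0],[0,0,0],[0,0,0],[0,0,0],[0,0,0],[0,0,0],[0,0,0],[0,0,0],[0,0,0],[0,0,0]], "hand": [56,56,56,56,56,56,56,25,25,25]}'
python3 -m creep '{"translation": [[0,0,0],[0,0,0],[0,0,-10],[0,0,-30],[0,0,-70],[0,0,-120],[0,0,-170],[0,0,-194],[0,0,-194],[0,0,-194]], "twist": [[0,0,0],[0,0,0],[0,0,0],[0,0,0],[0,0,0],[0,0,0],[0,0,0],[0,0,0],[0,0,0],[0,0,0]], "hand": [25,25,25,25,25,25,25,25,25,25]}'
python3 -m creep '{"translation": [[0,-36,0],[1,-88,0],[2,-142,0],[4,-196,0],[5,-250,0],[6,-304,0],[7,-358,0],[8,-412,0],[9,-466,0],[10.5,-520,0]], "twist": [[0,0,0.17],[0,0,0.34],[0,0,0.51],[0,0,0.68],[0,0,0.85],[0,0,1.02],[0,0,1.19],[0,0,1.36],[0,0,1.499],[0,0,1.499]], "hand": [25,25,25,25,25,25,25,25,25,25]}'
python3 -m creep '{"translation": [[-25,-2,0],[-51,-4.6,0],[-51,-4.6,0],[-51,-4.6,0],[-51,-4.6,0],[-51,-4.6,0],[-51,-4.6,0],[-51,-4.6,0],[-51,-4.6,0],[-51,-4.6,0]], "twist": [[0,0,0],[0,0,0],[0,0,0],[0,0,0],[0,0,0],[0,0,0],[0,0,0],[0,0,0],[0,0,0],[0,0,0]], "hand": [25,25,25,25,25,25,25,25,25,25]}'
python3 - <<'E'
from plan import *
for p in caps(): print(p.round(4))
steps((*SLOT["near2"],.0705,5.8))
E
```

```text
time_s: 38.2
position: [0.5411, 0.3918, 0.0579]
ee_rot: [[-1.0, -0.029, 0.002], [-0.029, 1.0, 0.001], [-0.002, 0.001, -1.0]]
contact_force: [-1.3, -0.4, 6.3]
gripper_width: 0.385
grip_force: 59.2
time_s: 39.45
position: [0.5399, 0.3911, 0.2493]
ee_rot: [[-1.0, -0.029, -0.001], [-0.029, 1.0, -0.001], [0.001, -0.001, -1.0]]
contact_force: [0.1, -0.2, -0.3]
gripper_width: 0.382
grip_force: 59.6
time_s: 40.7
position: [0.544, -0.1302, 0.2488]
ee_rot: [[-0.099, 0.995, -0.002], [0.995, 0.099, 0.001], [0.001, -0.002, -1.0]]
contact_force: [1.3, -0.1, -1.2]
gripper_width: 0.381
grip_force: 59.5
time_s: 41.95
position: [0.5455, -0.18, 0.2503]
ee_rot: [[-0.101, 0.995, -0.0], [0.995, 0.101, -0.0], [-0.0, -0.0, -1.0]]
contact_force: [-0.9, -0.8, -1.4]
gripper_width: 0.379
grip_force: 59.5
[ 0.6247 -0.2135]
[ 0.6177 -0.1721]
[ 0.6124 -0.1244]
[ 0.6086 -0.0775]
[0.3977 0.3875]
at [ 0.5456 -0.18    0.2503] yaw 5.78 tool [ 1.e-04  0.e+00 -1.e+00] F [ 0.5 -0.4 -0.6] w 32.8 grip 59.5 t 42.0 q [-26.  22.  -1.  67.   0.  59.]
(np.float64(0.54585), np.float64(-0.1798825), 0.0705, 5.8) -> [  0.    0.3 179.8] twz -0.0
```

```bash
python3 -m creep '{"translation": [[0,0,40],[0,0,80],[0,0,115],[0,0,130],[0,0,140],[0,0,152],[0,0,164],[0,0,174],[0,0,178],[0,0,179.5]], "twist": [[0,0,0],[0,0,0],[0,0,0],[0,0,0],[0,0,0],[0,0,0],[0,0,0],[0,0,0],[0,0,0],[0,0,0]], "hand": [25,25,25,25,25,25,25,25,25,25]}'
python3 -m creep '{"translation": [[0,0,0],[0,0,0],[0,0,0],[0,0,0],[0,0,0],[0,0,-15],[0,0,-60],[0,0,-115],[0,0,-160],[0,0,-179.5]], "twist": [[0,0,0],[0,0,0],[0,0,0],[0,0,0],[0,0,0],[0,0,0],[0,0,0],[0,0,0],[0,0,0],[0,0,0]], "hand": [25,45,56,56,56,56,56,56,56,56]}'
python3 -m creep '{"translation": [[36,-5,0],[88,-13,0],[142,-21,0],[196,-30,0],[250,-38,0],[304,-46,0],[358,-55,0],[412,-63,0],[466,-71,0],[520,-80,0]], "twist": [[0,0,-0.17],[0,0,-0.34],[0,0,-0.51],[0,0,-0.68],[0,0,-0.85],[0,0,-1.02],[0,0,-1.19],[0,0,-1.36],[0,0,-1.499],[0,0,-1.499]], "hand": [56,56,56,56,56,56,56,56,56,56]}'
python3 -m creep '{"translation": [[7,30,0],[13.5,58,0],[13.5,58,0],[13.5,58,0],[13.5,58,0],[13.5,58,0],[13.5,58,0],[13.5,58,0],[13.5,58,0],[13.5,58,0]], "twist": [[0,0,0],[0,0,0],[0,0,0],[0,0,0],[0,0,0],[0,0,0],[0,0,0],[0,0,0],[0,0,0],[0,0,0]], "hand": [56,56,56,56,56,56,56,56,56,56]}'
python3 - <<'E'
from plan import *
for p in caps(): print(p.round(4))
c=cams.camera("wrist");f=c["frame"];h=cv2.cvtColor(f,cv2.COLOR_RGB2HSV)
n,l,s,ce=cv2.connectedComponentsWithStats(((f.min(2)>150)&(h[...,1]<40)).astype(np.uint8))
for a,p in zip(s,ce):
    if 400<a[4]<2500: print("w",a[2:],ray(c,p,.07)[0].round(4))
steps((.3983,.387,.056,91.7))
E
```

```text
time_s: 43.25
position: [0.5456, -0.18, 0.0707]
ee_rot: [[-0.101, 0.995, -0.0], [0.995, 0.101, 0.0], [0.0, -0.0, -1.0]]
contact_force: [-0.8, 0.7, -0.4]
gripper_width: 0.381
grip_force: 59.6
time_s: 44.5
position: [0.5465, -0.1804, 0.2545]
ee_rot: [[-0.101, 0.995, 0.005], [0.995, 0.101, -0.002], [-0.003, 0.004, -1.0]]
contact_force: [0.3, -0.2, -0.2]
gripper_width: 0.655
grip_force: 0.0
time_s: 45.75
position: [0.413, 0.3311, 0.2516]
ee_rot: [[-1.0, -0.031, 0.001], [-0.031, 1.0, 0.001], [-0.001, 0.001, -1.0]]
contact_force: [0.4, -0.5, 0.4]
gripper_width: 0.654
grip_force: 0.0
time_s: 47.0
position: [0.3983, 0.3869, 0.2503]
ee_rot: [[-1.0, -0.029, -0.0], [-0.029, 1.0, -0.0], [0.0, -0.0, -1.0]]
contact_force: [-0.0, -0.8, 0.0]
gripper_width: 0.657
grip_force: 0.0
[ 0.6232 -0.2175]
[ 0.6177 -0.1712]
[ 0.6122 -0.1242]
[ 0.6084 -0.0768]
[ 0.5511 -0.2253]
[ 0.545  -0.1794]
[0.3979 0.3876]
w [ 34  33 879] [0.3978 0.3874 0.07  ]
w [ 78 145 955] [0.4275 0.2754 0.07  ]
at [0.3983 0.3869 0.2503] yaw 91.68 tool [-0. -0. -1.] F [-0.3 -0.2  0.4] w 55.9 grip 0.0 t 47.1 q [37. 20. -4. 66. -0. 35.]
(0.3983, 0.387, 0.056, 91.7) -> [0.000e+00 1.000e-01 1.943e+02] twz -0.0
```

```bash
python3 -m creep '{"translation": [[0,0,45],[0,0,95],[0,0,140],[0,0,175],[0,0,190],[0,0,194],[0,0,194],[0,0,194],[0,0,194],[0,0,194]], "twist": [[0,0,0],[0,0,0],[0,0,0],[0,0,0],[0,0,0],[0,0,0],[0,0,0],[0,0,0],[0,0,0],[0,0,0]], "hand": [56,56,56,56,56,56,56,25,25,25]}'
python3 -m creep '{"translation": [[0,0,0],[0,0,0],[0,0,-10],[0,0,-30],[0,0,-70],[0,0,-120],[0,0,-170],[0,0,-194],[0,0,-194],[0,0,-194]], "twist": [[0,0,0],[0,0,0],[0,0,0],[0,0,0],[0,0,0],[0,0,0],[0,0,0],[0,0,0],[0,0,0],[0,0,0]], "hand": [25,25,25,25,25,25,25,25,25,25]}'
python3 -m creep '{"translation": [[-8,-34,0],[-20,-84,0],[-32,-134,0],[-44,-184,0],[-57,-234,0],[-69,-284,0],[-81,-334,0],[-93,-384,0],[-105,-432,0],[-117,-480,0]], "twist": [[0,0,0.17],[0,0,0.34],[0,0,0.51],[0,0,0.68],[0,0,0.85],[0,0,1.02],[0,0,1.19],[0,0,1.36],[0,0,1.499],[0,0,1.499]], "hand": [25,25,25,25,25,25,25,25,25,25]}'
python3 -m creep '{"translation": [[-22,3,0],[-44.7,7.2,0],[-44.7,7.2,0],[-44.7,7.2,0],[-44.7,7.2,0],[-44.7,7.2,0],[-44.7,7.2,0],[-44.7,7.2,0],[-44.7,7.2,0],[-44.7,7.2,0]], "twist": [[0,0,0],[0,0,0],[0,0,0],[0,0,0],[0,0,0],[0,0,0],[0,0,0],[0,0,0],[0,0,0],[0,0,0]], "hand": [25,25,25,25,25,25,25,25,25,25]}'
python3 - <<'E'
from plan import *
steps((*SLOT["near1"],.0705,5.8))
E
```

```text
time_s: 48.35
position: [0.3991, 0.3874, 0.0577]
ee_rot: [[-1.0, -0.029, 0.002], [-0.029, 1.0, 0.001], [-0.002, 0.001, -1.0]]
contact_force: [-1.1, -1.5, 5.8]
gripper_width: 0.386
grip_force: 59.1
time_s: 49.6
position: [0.3979, 0.3866, 0.2496]
ee_rot: [[-1.0, -0.029, -0.001], [-0.029, 1.0, -0.001], [0.001, -0.001, -1.0]]
contact_force: [0.1, -0.4, -0.8]
gripper_width: 0.382
grip_force: 59.6
time_s: 50.85
position: [0.5288, -0.0909, 0.2488]
ee_rot: [[-0.099, 0.995, -0.002], [0.995, 0.099, 0.001], [0.001, -0.002, -1.0]]
contact_force: [0.4, 0.5, -0.1]
gripper_width: 0.381
grip_force: 59.5
time_s: 52.1
position: [0.541, -0.1333, 0.2503]
ee_rot: [[-0.101, 0.995, -0.0], [0.995, 0.101, -0.0], [-0.0, -0.0, -1.0]]
contact_force: [0.3, -0.6, -0.9]
gripper_width: 0.383
grip_force: 59.6
at [ 0.541  -0.1333  0.2503] yaw 5.78 tool [-1.e-04 -0.e+00 -1.e+00] F [ 0.3 -0.6 -0.9] w 32.7 grip 59.6 t 52.1 q [-21.  20.  -4.  66.  -0.  63.]
(np.float64(0.54115), np.float64(-0.1331175), 0.0705, 5.8) -> [1.000e-01 2.000e-01 1.798e+02] twz -0.0
```

```bash
python3 -m creep '{"translation": [[0,0,40],[0,0,80],[0,0,115],[0,0,130],[0,0,140],[0,0,152],[0,0,164],[0,0,174],[0,0,178],[0,0,179.5]], "twist": [[0,0,0],[0,0,0],[0,0,0],[0,0,0],[0,0,0],[0,0,0],[0,0,0],[0,0,0],[0,0,0],[0,0,0]], "hand": [25,25,25,25,25,25,25,25,25,25]}'
python3 -m creep '{"translation": [[0,0,0],[0,0,0],[0,0,0],[0,0,0],[0,0,0],[0,0,-15],[0,0,-60],[0,0,-115],[0,0,-160],[0,0,-179.5]], "twist": [[0,0,0],[0,0,0],[0,0,0],[0,0,0],[0,0,0],[0,0,0],[0,0,0],[0,0,0],[0,0,0],[0,0,0]], "hand": [25,45,56,56,56,56,56,56,56,56]}'
cat > tr.py <<'E'
from plan import *
def fit(c,win,z,thr=42):
    f=c["frame"];x0,x1,y0,y1=win;m=np.zeros(f.shape[:2],np.uint8);m[y0:y1,x0:x1]=(f[y0:y1,x0:x1].max(2)<thr)
    m=cv2.morphologyEx(m,cv2.MORPH_CLOSE,np.ones((5,5)))
    n,l,s,ce=cv2.connectedComponentsWithStats(m);i=1+s[1:,4].argmax()
    P=ray(c,np.argwhere(l==i)[:,::-1],z)[:,:2]; r=cv2.minAreaRect(P.astype(np.float32))
    return np.round(r[0],4),np.round(r[1],4),round(r[2],2),P.mean(0).round(4)
E
python3 - <<'E'
from tr import *
for p in caps("t5"): print(p.round(4))
c=cams.camera("top")
for n,w,z in(("R",(225,268,190,280),.026),("L",(125,175,215,305),.026),("S",(178,222,190,280),.036)): print(n,fit(c,w,z))
steps()
E
```

```text
time_s: 53.35
position: [0.541, -0.1332, 0.0707]
ee_rot: [[-0.101, 0.995, -0.0], [0.995, 0.101, -0.0], [0.0, -0.0, -1.0]]
contact_force: [-0.3, 0.3, -1.0]
gripper_width: 0.382
grip_force: 59.7
time_s: 54.6
position: [0.542, -0.1335, 0.2544]
ee_rot: [[-0.101, 0.995, 0.005], [0.995, 0.101, -0.002], [-0.002, 0.004, -1.0]]
contact_force: [0.2, 0.8, -0.6]
gripper_width: 0.658
grip_force: 0.0
[ 0.6268 -0.216 ]
[ 0.6124 -0.1244]
[ 0.6086 -0.0775]
[ 0.5408 -0.1325]
R (array([0.5282, 0.1775]), array([0.05 , 0.189]), 83.59, array([0.5358, 0.1729]))
L (array([0.4676, 0.3844]), array([0.1889, 0.0574]), 1.15, array([0.4663, 0.3847]))
S (array([0.5365, 0.2583]), array([0.057 , 0.1898]), 86.21, array([0.5347, 0.2589]))
at [ 0.5422 -0.1337  0.2537] yaw 5.79 tool [ 0.0049 -0.0019 -1.    ] F [ 0.6 -0.6 -0. ] w 56.0 grip 0.0 t 54.7 q [-21.  20.  -4.  66.   0.  63.]
```

View pics/t5.png

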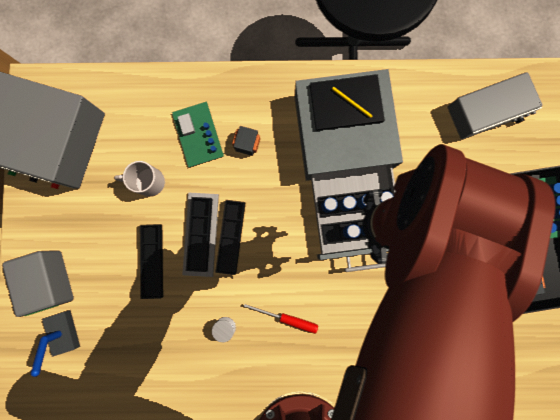

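The top view shows the right tray has been knocked towards the stand, now at about px (231,238), with all its caps already out. I'll look at it from above with the wrist camera.

```bash
python3 -m creep '{"translation": [[36,2,0],[72,4,0],[108,6,0],[144,9,0],[180,11,0],[216,13,0],[252,15,0],[285,17,0],[310,18.4,0],[310,18.4,0]], "twist": [[0,0,-0.16],[0,0,-0.32],[0,0,-0.48],[0,0,-0.64],[0,0,-0.8],[0,0,-0.96],[0,0,-1.12],[0,0,-1.25],[0,0,-1.358],[0,0,-1.358]], "hand": [62,62,62,62,62,62,62,62,62,62]}'
python3 - <<'E'
from tr import *
for p in caps("t6"): print(p.round(4))
c=cams.camera("wrist");cv2.imwrite("pics/w6.png",c["frame"][:,:,::-1]);np.savez("pics/w6.npz",**c)
r=R(c);print("cam",(-r.T@c["tvec"]).round(3));steps()
E
```

```text
time_s: 55.95
position: [0.5273, 0.1783, 0.2495]
ee_rot: [[-0.994, 0.109, -0.001], [0.109, 0.994, -0.0], [0.001, -0.0, -1.0]]
contact_force: [0.7, 0.2, -0.6]
gripper_width: 0.725
grip_force: 0.0
[ 0.6229 -0.2175]
[0.6146 0.2125]
[ 0.6175 -0.1719]
[ 0.6123 -0.1245]
[ 0.6085 -0.0775]
[ 0.5505 -0.2251]
[ 0.5453 -0.1798]
[ 0.5407 -0.1327]
cam [0.445 0.187 0.37 ]
at [0.5276 0.1767 0.2497] yaw 83.52 tool [-1.e-03 -6.e-04 -1.e+00] F [-0.4  0.2  0.1] w 62.1 grip 0.0 t 56.05 q [11. 20. -4. 66. -0. 17.]
```

View pics/w6.png

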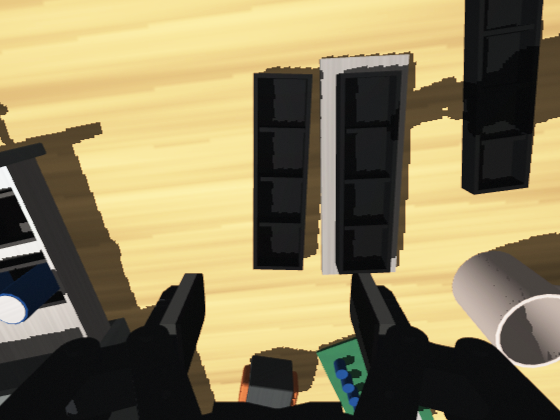

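```bash
python3 - <<'E'
from tr import *
c=dict(np.load("pics/w6.npz"))
def sh(n,px,z):
    P=ray(c,px,z)[:,:2]; e=np.diff(np.r_[P,P[:1]],axis=0)
    print(n,P.mean(0).round(4),np.hypot(*e.T).round(4),np.degrees(np.arctan2(e[:,1],e[:,0])).round(1))
sh("R",[(254,73),(312,74),(303,270),(253,268)],.026)
sh("plate",[(321,58),(412,53),(398,271),(321,274)],.010)
print("R",fit(c,(240,318,60,285),.026,60)); print("S",fit(c,(325,410,58,285),.036,60))
steps((.5282,.1775,.25,83.6))
E
```

```text
R [0.5297 0.18  ] [0.0508 0.1915 0.0521 0.1901] [ 82.7  -7.4 -98.9 172.2]
plate [0.5373 0.2619] [0.0819 0.2196 0.0839 0.219 ] [ 86.5  -3.6 -93.8 175.8]
R (array([0.5295, 0.1801]), array([0.0508, 0.191 ]), 82.39, array([0.5211, 0.181 ]))
S (array([0.5424, 0.261 ]), array([0.0596, 0.2084]), 86.56, array([0.5301, 0.261 ]))
at [0.5276 0.1767 0.2497] yaw 83.52 tool [-1.e-03 -6.e-04 -1.e+00] F [-0.4  0.2  0.1] w 62.1 grip 0.0 t 56.05 q [11. 20. -4. 66. -0. 17.]
(0.5282, 0.1775, 0.25, 83.6) -> [-0.5  0.8 -0.3] twz -0.001
```

```bash
python3 -m creep '{"translation": [[-1,1.2,45],[-1,1.2,95],[-1,1.2,145],[-1,1.2,180],[-1,1.2,200],[-1,1.2,212],[-1,1.2,218],[-1,1.2,219],[-1,1.2,219],[-1,1.2,219]], "twist": [[0,0,0.012],[0,0,0.012],[0,0,0.012],[0,0,0.012],[0,0,0.012],[0,0,0.012],[0,0,0.012],[0,0,0.012],[0,0,0.012],[0,0,0.012]], "hand": [63,63,63,63,63,63,63,63,63,63]}'
python3 -m creep '{"translation": [[0,0,0],[0,0,0],[0,0,0],[0,0,0],[0,0,0],[0,0,0],[0,0,-5],[0,0,-20],[0,0,-50],[0,0,-80]], "twist": [[0,0,0],[0,0,0],[0,0,0],[0,0,0],[0,0,0],[0,0,0],[0,0,0],[0,0,0],[0,0,0],[0,0,0]], "hand": [40,40,40,40,40,40,40,40,40,40]}'
python3 -m creep '{"translation": [[0,0,-5],[0,0,-10],[0,0,-10],[0,0,-10],[0,0,-10],[0,0,-10],[0,0,-10],[0,0,-10],[0,0,-10],[0,0,-10]], "twist": [[0,0,0],[0,0,0],[0,0,0],[0,0,0],[0,0,0],[0,0,0],[0,0,0],[0,0,0],[0,0,0],[0,0,0]], "hand": [40,40,40,40,40,40,40,40,40,40]}'
python3 - <<'E'
from tr import *
c=cams.camera("wrist");cv2.imwrite("pics/w7.png",c["frame"][:,:,::-1]);np.savez("pics/w7.npz",**c)
steps((.537,.2585,.13,86.4))
E
```

```text
time_s: 57.3
position: [0.5296, 0.1782, 0.0319]
ee_rot: [[-0.992, 0.123, 0.001], [0.123, 0.992, 0.0], [-0.001, 0.0, -1.0]]
contact_force: [-0.3, -0.0, 0.2]
gripper_width: 0.741
grip_force: 0.0
time_s: 58.55
position: [0.5291, 0.1781, 0.1129]
ee_rot: [[-0.992, 0.123, 0.0], [0.123, 0.992, 0.0], [-0.0, 0.0, -1.0]]
contact_force: [0.7, 0.3, -1.0]
gripper_width: 0.593
grip_force: 62.6
time_s: 59.8
position: [0.5291, 0.1782, 0.1213]
ee_rot: [[-0.992, 0.123, -0.0], [0.123, 0.992, -0.0], [0.0, -0.0, -1.0]]
contact_force: [0.5, -0.5, -1.2]
gripper_width: 0.59
grip_force: 62.7
at [0.5292 0.1781 0.1213] yaw 82.91 tool [ 1.e-04 -0.e+00 -1.e+00] F [ 0.5 -0.1 -1.6] w 50.6 grip 62.7 t 59.85 q [ 11.  26. -15.  48.  -0.  18.]
(0.537, 0.2585, 0.13, 86.4) -> [ 2.2 80.7 -8.7] twz -0.061
```

View pics/w7.png

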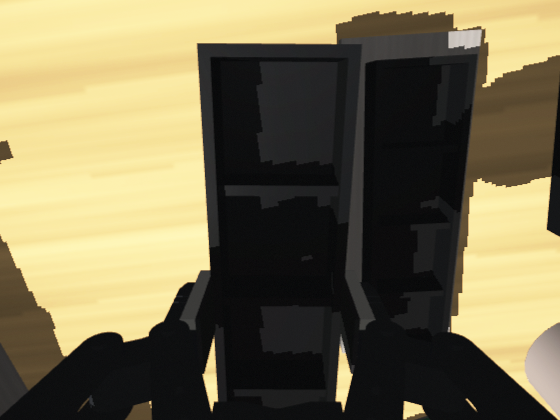

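```bash
python3 - <<'E'
from tr import *
c=dict(np.load("pics/w7.npz"));P=ray(c,[(198,44),(361,44)],.1155)[:,:2];print(P,np.hypot(*(P[1]-P[0])))
m=P.mean(0);print("end mid",m,"yaw",np.degrees(np.arctan2(*(P[1]-P[0])[::-1])))
o=np.array([.5292,.1781]);t=np.radians(82.9);x=np.array([-np.sin(t),np.cos(t)]);print("along",(m-o)@x,"(expect .096) across",(m-o)@[np.cos(t),np.sin(t)])
Q=ray(c,[(338,40),(482,30)],.010)[:,:2];print("plate end",Q,Q.mean(0),np.hypot(*(Q[1]-Q[0])))
E
```

```text
[[0.4315579  0.16529254]
 [0.43782127 0.21588642]] 0.050980103058728236
end mid [0.43468959 0.19058948] yaw 82.94285897158467
along 0.09532941742820372 (expect .096) across 0.0007120804648999974
plate end [[0.42648261 0.22602638]
 [0.43135989 0.30766199]] [0.42892125 0.26684419] 0.08178117985784153
```

```bash
python3 -m creep '{"translation": [[0,12,0],[1,30,0],[1,50,0],[2,70,0],[2.4,82,0],[2.4,82,0],[2.4,82,0],[2.4,82,0],[2.4,82,0],[2.4,82,0]], "twist": [[0,0,-0.02],[0,0,-0.04],[0,0,-0.063],[0,0,-0.063],[0,0,-0.063],[0,0,-0.063],[0,0,-0.063],[0,0,-0.063],[0,0,-0.063],[0,0,-0.063]], "hand": [40,40,40,40,40,40,40,40,40,40]}'
python3 -m creep '{"translation": [[0,0,10],[0,0,25],[0,0,38],[0,0,45],[0,0,49],[0,0,51],[0,0,52],[0,0,53],[0,0,53],[0,0,53]], "twist": [[0,0,0],[0,0,0],[0,0,0],[0,0,0],[0,0,0],[0,0,0],[0,0,0],[0,0,0],[0,0,0],[0,0,0]], "hand": [40,40,40,40,40,40,40,40,40,40]}'
python3 -m creep '{"translation": [[0,0,0],[0,0,0],[0,0,0],[0,0,0],[0,0,0],[0,0,-10],[0,0,-50],[0,0,-100],[0,0,-150],[0,0,-180]], "twist": [[0,0,0],[0,0,0],[0,0,0],[0,0,0],[0,0,0],[0,0,0],[0,0,0],[0,0,0],[0,0,0],[0,0,0]], "hand": [46,56,63,63,63,63,63,63,63,63]}'
python3 -m creep '{"translation": [[0,0,0],[0,0,0],[0,0,0],[0,0,0],[0,0,0],[0,0,0],[0,0,0],[0,0,0],[0,0,0],[0,0,0]], "twist": [[0,0,0],[0,0,0],[0,0,0],[0,0,0],[0,0,0],[0,0,0],[0,0,0],[0,0,0],[0,0,0],[0,0,0]], "hand": [63,63,63,63,63,63,63,63,63,63]}'
python3 - <<'E'
from tr import *
c=cams.camera("wrist");cv2.imwrite("pics/w8.png",c["frame"][:,:,::-1]);np.savez("pics/w8.npz",**c)
steps((.468,.386,.25,91.4))
c=cams.camera("top");print("L",fit(c,(125,175,215,305),.026))
E
```

```text
time_s: 61.1
position: [0.537, 0.2595, 0.1214]
ee_rot: [[-0.998, 0.061, 0.0], [0.061, 0.998, -0.0], [-0.0, -0.0, -1.0]]
contact_force: [0.4, -0.7, -1.6]
gripper_width: 0.591
grip_force: 62.7
time_s: 62.35
position: [0.537, 0.2598, 0.0684]
ee_rot: [[-0.998, 0.061, 0.0], [0.061, 0.998, 0.0], [-0.0, 0.0, -1.0]]
contact_force: [-0.2, 0.3, -1.9]
gripper_width: 0.593
grip_force: 62.7
time_s: 63.6
position: [0.5376, 0.2601, 0.2519]
ee_rot: [[-0.998, 0.061, 0.003], [0.061, 0.998, 0.001], [-0.003, 0.001, -1.0]]
contact_force: [-0.7, -0.3, -0.2]
gripper_width: 0.737
grip_force: 0.0
time_s: 64.85
position: [0.5369, 0.2598, 0.2483]
ee_rot: [[-0.998, 0.061, 0.0], [0.061, 0.998, -0.0], [-0.0, -0.0, -1.0]]
contact_force: [0.3, -0.3, 0.6]
gripper_width: 0.74
grip_force: 0.0
at [0.5369 0.2598 0.2483] yaw 86.52 tool [-0.  0. -1.] F [ 0.3  0.3 -0.2] w 63.0 grip 0.0 t 64.9 q [19. 25.  2. 68.  0. 22.]
(0.468, 0.386, 0.25, 91.4) -> [ 76.4 121.8  -1.7] twz -0.085
L (array([0.4816, 0.3683]), array([0.0722, 0.2252]), 77.38, array([0.4619, 0.367 ]))
```

View pics/w8.png

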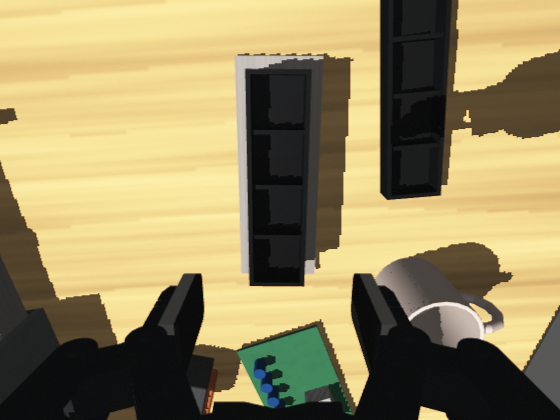

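```bash
python3 - <<'E'
from tr import *
c=dict(np.load("pics/w8.npz"))
def sh(n,px,z):
    P=ray(c,px,z)[:,:2]; e=np.diff(np.r_[P,P[:1]],axis=0)
    print(n,P.mean(0).round(4),np.hypot(*e.T).round(4),np.degrees(np.arctan2(e[:,1],e[:,0])).round(1))
sh("top",[(246,69),(311,69),(305,286),(250,286)],.062)
sh("plate",[(236,56),(323,54),(315,272),(242,274)],.010)
sh("plate end",[(236,56),(323,54)],.010)
sh("L",[(380,-0),(443,-3),(441,194),(382,197)],.026)
sh("Lend",[(382,193),(441,192)],.026)
E
```

```text
top [0.5373 0.2605] [0.0505 0.1913 0.0519 0.1913] [ 86.6  -3.4 -93.4 176.1]
plate [0.5376 0.2616] [0.0782 0.2191 0.0796 0.2199] [ 87.8  -3.4 -91.7 176.2]
plate end [0.4281 0.2685] [0.0782 0.0782] [ 87.8 -92.2]
L [0.4776 0.3838] [0.0515 0.1695 0.0568 0.1698] [  89.     4.1  -90.4 -177.7]
Lend [0.5593 0.3885] [0.0569 0.0569] [ 87.6 -92.4]
```

Stacked tray is centred on the plate within about 1 mm: rim corners (246,69) to (305,286) inside plate corners (236,56) to (315,272). Now over the left tray.

```bash
python3 -m creep '{"translation": [[20,30,0],[40,62,0],[60,94,0],[76,122,0],[76,122,0],[76,122,0],[76,122,0],[76,122,0],[76,122,0],[76,122,0]], "twist": [[0,0,-0.04],[0,0,-0.085],[0,0,-0.085],[0,0,-0.085],[0,0,-0.085],[0,0,-0.085],[0,0,-0.085],[0,0,-0.085],[0,0,-0.085],[0,0,-0.085]], "hand": [63,63,63,63,63,63,63,63,63,63]}'
python3 - <<'E'
from tr import *
c=cams.camera("wrist");cv2.imwrite("pics/w9.png",c["frame"][:,:,::-1]);np.savez("pics/w9.npz",**c)
print("L",fit(c,(230,330,40,300),.026,70)); steps((.4685,.387,.031,91.4))
E
```

```text
time_s: 66.2
position: [0.4686, 0.386, 0.2483]
ee_rot: [[-1.0, -0.024, 0.0], [-0.024, 1.0, 0.0], [-0.0, 0.0, -1.0]]
contact_force: [0.7, -0.7, -0.3]
gripper_width: 0.735
grip_force: 0.0
L (array([0.4679, 0.3887]), array([0.1908, 0.0516]), 1.59, array([0.4597, 0.3885]))
at [0.4686 0.3861 0.2483] yaw 91.38 tool [ 1.e-04  0.e+00 -1.e+00] F [-0.7 -0.2  0. ] w 63.1 grip 0.0 t 66.25 q [33. 26.  4. 68. -0. 31.]
(0.4685, 0.387, 0.031, 91.4) -> [1.000e-01 9.000e-01 2.173e+02] twz -0.0
```

```bash
python3 -m creep '{"translation": [[0.7,1.6,45],[0.7,1.6,95],[0.7,1.6,145],[0.7,1.6,180],[0.7,1.6,200],[0.7,1.6,210],[0.7,1.6,216],[0.7,1.6,217],[0.7,1.6,217],[0.7,1.6,217]], "twist": [[0,0,-0.003],[0,0,-0.003],[0,0,-0.003],[0,0,-0.003],[0,0,-0.003],[0,0,-0.003],[0,0,-0.003],[0,0,-0.003],[0,0,-0.003],[0,0,-0.003]], "hand": [63,63,63,63,63,63,63,63,63,63]}'
python3 -m creep '{"translation": [[0,0,0],[0,0,0],[0,0,0],[0,0,0],[0,0,0],[0,0,0],[0,0,-5],[0,0,-20],[0,0,-50],[0,0,-80]], "twist": [[0,0,0],[0,0,0],[0,0,0],[0,0,0],[0,0,0],[0,0,0],[0,0,0],[0,0,0],[0,0,0],[0,0,0]], "hand": [40,40,40,40,40,40,40,40,40,40]}'
python3 -m creep '{"translation": [[0,0,-25],[0,0,-50],[0,0,-60],[0,0,-60],[0,0,-60],[0,0,-60],[0,0,-60],[0,0,-60],[0,0,-60],[0,0,-60]], "twist": [[0,0,0],[0,0,0],[0,0,0],[0,0,0],[0,0,0],[0,0,0],[0,0,0],[0,0,0],[0,0,0],[0,0,0]], "hand": [40,40,40,40,40,40,40,40,40,40]}'
python3 - <<'E'
from tr import *
c=cams.camera("wrist");np.savez("pics/w10.npz",**c)
f=c["frame"].max(2).astype(int)
for r in(20,35,50,65,100): print(r,f[r,150:420:10])
print(f[10:90:4,280])
steps((.537,.2598,.17,86.5))
E
```

```text
time_s: 67.5
position: [0.4681, 0.388, 0.0319]
ee_rot: [[-1.0, -0.027, 0.001], [-0.027, 1.0, 0.001], [-0.001, 0.001, -1.0]]
contact_force: [-0.1, -0.9, -0.4]
gripper_width: 0.734
grip_force: 0.0
time_s: 68.75
position: [0.4677, 0.3878, 0.113]
ee_rot: [[-1.0, -0.027, 0.0], [-0.027, 1.0, 0.0], [-0.0, 0.0, -1.0]]
contact_force: [0.9, 0.1, -1.4]
gripper_width: 0.59
grip_force: 62.6
time_s: 70.0
position: [0.4677, 0.3878, 0.1713]
ee_rot: [[-1.0, -0.027, -0.0], [-0.027, 1.0, -0.0], [0.0, -0.0, -1.0]]
contact_force: [-0.1, -0.2, -1.6]
gripper_width: 0.589
grip_force: 62.7
20 [244 245 245 245 245 245 246 246 246 246 247 246 247 247 247 247 247 247
 247 247 247 247 247 247 247 247 247]
35 [248 248 248 248 248 248 248 248 248 249 249 246 245 245 245 244 244 244
 243 243 243 242 242 243 242 141  86]
50 [251 251 251 251 251  48  47  45  45  43  44  42  42  41  40  39  39  38
  40  38  38 249 248  92  93  94  93]
65 [246 247 247 248 248  50  11  16  16  17  19  30  42  40  39  39  38  37
  37  24  37 251 251  97  97  97  97]
100 [251 251 250 250 250  49  38  14  16  15  17  29  40  40  40  37  36  37
  37  25  36 249 249  94  94  95  95]
[249 248 248 246 244 242 244 248 248  53  41  40  35  13  40  41  40  40
  40  39]
at [0.4677 0.3878 0.1713] yaw 91.56 tool [ 0. -0. -1.] F [ 1.1  0.6 -1.8] w 50.3 grip 62.7 t 70.05 q [33. 29. -3. 58. -0. 31.]
(0.537, 0.2598, 0.17, 86.5) -> [ -65.8 -129.8    1.3] twz 0.088
```

```bash
python3 -m creep '{"translation": [[-12,-24,0],[-26,-52,0],[-42,-84,0],[-56,-110,0],[-65.8,-129.8,0],[-65.8,-129.8,0],[-65.8,-129.8,0],[-65.8,-129.8,0],[-65.8,-129.8,0],[-65.8,-129.8,0]], "twist": [[0,0,0.03],[0,0,0.06],[0,0,0.088],[0,0,0.088],[0,0,0.088],[0,0,0.088],[0,0,0.088],[0,0,0.088],[0,0,0.088],[0,0,0.088]], "hand": [40,40,40,40,40,40,40,40,40,40]}'
python3 -m creep '{"translation": [[0,0,15],[0,0,35],[0,0,52],[0,0,62],[0,0,69],[0,0,73],[0,0,75.5],[0,0,76.5],[0,0,77],[0,0,77]], "twist": [[0,0,0],[0,0,0],[0,0,0],[0,0,0],[0,0,0],[0,0,0],[0,0,0],[0,0,0],[0,0,0],[0,0,0]], "hand": [40,40,40,40,40,40,40,40,40,40]}'
python3 -m creep '{"translation": [[0,0,0],[0,0,0],[0,0,0],[0,0,0],[0,0,0],[0,0,-10],[0,0,-50],[0,0,-100],[0,0,-150],[0,0,-155]], "twist": [[0,0,0],[0,0,0],[0,0,0],[0,0,0],[0,0,0],[0,0,0],[0,0,0],[0,0,0],[0,0,0],[0,0,0]], "hand": [46,56,63,63,63,63,63,63,63,63]}'
python3 - <<'E'
from tr import *
c=cams.camera("wrist");cv2.imwrite("pics/w11.png",c["frame"][:,:,::-1])
print("stack",fit(c,(225,330,30,310),.088,70)); steps()
E
```

```text
time_s: 71.3
position: [0.5369, 0.2602, 0.1713]
ee_rot: [[-0.998, 0.06, 0.0], [0.06, 0.998, 0.0], [-0.0, 0.0, -1.0]]
contact_force: [0.7, 0.0, -1.2]
gripper_width: 0.593
grip_force: 62.7
time_s: 72.55
position: [0.5371, 0.2599, 0.0945]
ee_rot: [[-0.998, 0.061, 0.0], [0.061, 0.998, 0.0], [-0.0, 0.0, -1.0]]
contact_force: [-0.2, -0.7, -1.2]
gripper_width: 0.593
grip_force: 62.7
time_s: 73.8
position: [0.5389, 0.2605, 0.254]
ee_rot: [[-0.998, 0.061, 0.007], [0.061, 0.998, 0.002], [-0.007, 0.003, -1.0]]
contact_force: [0.5, 0.4, -0.3]
gripper_width: 0.739
grip_force: 0.0
stack (array([0.5336, 0.2635]), array([0.0581, 0.1984]), 86.58, array([0.5233, 0.2638]))
at [0.5382 0.2602 0.2524] yaw 86.52 tool [ 0.0046  0.0015 -1.    ] F [-0.2  0.5  0.6] w 62.8 grip 0.0 t 73.85 q [19. 24.  3. 68. -0. 22.]
```

View pics/w11.png

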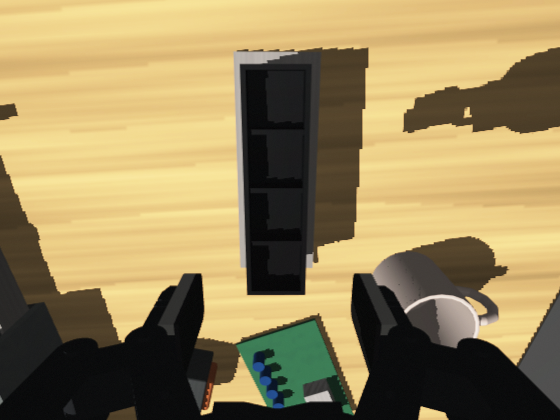

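Stack is square, so now the drawer: close the hand and go in front of the handle.

```bash
python3 -m creep '{"translation": [[8,-36,0],[20,-88,0],[32,-140,0],[44,-192,0],[56,-244,0],[68,-296,0],[80,-348,0],[90,-396,0],[100,-440,0],[100,-440,0]], "twist": [[0,0,-0.05],[0,0,-0.1],[0,0,-0.162],[0,0,-0.162],[0,0,-0.162],[0,0,-0.162],[0,0,-0.162],[0,0,-0.162],[0,0,-0.162],[0,0,-0.162]], "hand": [63,63,50,40,30,20,10,0,0,0]}'
python3 - <<'E'
from tr import *
for p in caps(): print(p.round(4))
c=cams.camera("wrist");cv2.imwrite("pics/w12.png",c["frame"][:,:,::-1]);np.savez("pics/w12.npz",**c)
print("handle px",proj(c,[[.4485,-.170,.0555],[.4433,-.1193,.0555],[.4537,-.2208,.0555]]).round(0))
steps((.412,-.1737,.25,95.8),(.412,-.1737,.058,95.8),(.4311,-.1718,.058,95.8),(.6311,-.1515,.058,95.8))
E
```

```text
time_s: 75.1
position: [0.4092, -0.1754, 0.2484]
ee_rot: [[-0.995, -0.097, -0.001], [-0.097, 0.995, 0.0], [0.001, 0.0, -1.0]]
contact_force: [-0.5, 0.7, -0.2]
gripper_width: 0.003
grip_force: 0.0
[ 0.623  -0.2177]
[ 0.6175 -0.1718]
[ 0.6122 -0.1245]
[ 0.6083 -0.0774]
[ 0.551  -0.2253]
[ 0.545  -0.1795]
[ 0.5405 -0.1326]
handle px [[277. 228.]
 [333. 227.]
 [221. 228.]]
at [ 0.4099 -0.1731  0.2486] yaw 95.72 tool [-0.0012  0.0012 -1.    ] F [-0.8  0.7 -0.3] w -0.1 grip 0.0 t 75.2 q [-32.   8. -20.  61.   0. -38.]
(0.412, -0.1737, 0.25, 95.8) -> [-2.  -0.8 -1.4] twz -0.001
(0.412, -0.1737, 0.058, 95.8) -> [ -2.   -0.8 190.6] twz -0.001
(0.4311, -0.1718, 0.058, 95.8) -> [-21.2  -0.8 190.6] twz -0.001
(0.6311, -0.1515, 0.058, 95.8) -> [-222.3   -0.6  190.6] twz -0.001
```

View pics/w12.png

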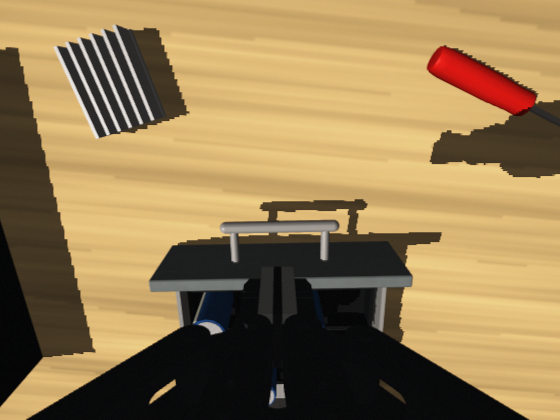

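The handle bar runs from (222,227) to (338,226), centred at (280,226) as predicted. Descend in front of it and push gently.

```bash
python3 -m creep '{"translation": [[0,0,30],[0,0,65],[0,0,100],[0,0,135],[0,0,165],[0,0,183],[0,0,190.5],[0,0,190.5],[-4,-0.8,190.5],[-8,-0.8,190.5]], "twist": [[0,0,0],[0,0,0],[0,0,0],[0,0,0],[0,0,0],[0,0,0],[0,0,0],[0,0,0],[0,0,0],[0,0,0]], "hand": [0,0,0,0,0,0,0,0,0,0]}'
python3 -m creep '{"translation": [[-4,0,0],[-8,0,0],[-12,0,0],[-16,0,0],[-20,0,0],[-25,0,0],[-31,0,0],[-38,0,0],[-45,0,0],[-52,0,0]], "twist": [[0,0,0],[0,0,0],[0,0,0],[0,0,0],[0,0,0],[0,0,0],[0,0,0],[0,0,0],[0,0,0],[0,0,0]], "hand": [0,0,0,0,0,0,0,0,0,0]}'
python3 - <<'E'
from tr import *
for p in caps(): print(p.round(4))
steps((.6311,-.1515,.058,95.8))
E
```

```text
time_s: 76.45
position: [0.4194, -0.1736, 0.0595]
ee_rot: [[-0.995, -0.101, 0.001], [-0.101, 0.995, -0.001], [-0.001, -0.001, -1.0]]
contact_force: [1.1, -0.5, -0.7]
gripper_width: -0.001
grip_force: 0.0
time_s: 77.7
position: [0.4706, -0.1677, 0.0587]
ee_rot: [[-0.995, -0.101, -0.0], [-0.101, 0.995, 0.001], [0.0, 0.001, -1.0]]
contact_force: [-3.0, 1.9, 0.4]
gripper_width: 0.0
grip_force: 1.7
[ 0.6596 -0.2131]
[ 0.6544 -0.1676]
[ 0.6492 -0.1202]
[ 0.6452 -0.0732]
[ 0.5875 -0.221 ]
[ 0.5817 -0.1752]
[ 0.5773 -0.1286]
at [ 0.4718 -0.168   0.0589] yaw 95.82 tool [ 1.3e-03 -1.0e-04 -1.0e+00] F [ 0.9 -0.2  0.3] w 0.2 grip 0.0 t 77.75 q [-28.  26. -28.  36.   0. -34.]
(0.6311, -0.1515, 0.058, 95.8) -> [-160.1    0.3    0.9] twz 0.0
```

```bash
python3 -m creep '{"translation": [[-7,0,0],[-14,0,0],[-21,0,0],[-28,0,0],[-35,0,0],[-42,0,0],[-49,0,0],[-56,0,0],[-63,0,0],[-70,0,0]], "twist": [[0,0,0],[0,0,0],[0,0,0],[0,0,0],[0,0,0],[0,0,0],[0,0,0],[0,0,0],[0,0,0],[0,0,0]], "hand": [0,0,0,0,0,0,0,0,0,0]}'
python3 -m creep '{"translation": [[-7,0,0],[-14,0,0],[-21,0,0],[-28,0,0],[-35,0,0],[-42,0,0],[-49,0,0],[-55,0,0],[-60,0,0],[-65,0,0]], "twist": [[0,0,0],[0,0,0],[0,0,0],[0,0,0],[0,0,0],[0,0,0],[0,0,0],[0,0,0],[0,0,0],[0,0,0]], "hand": [0,0,0,0,0,0,0,0,0,0]}'
python3 -m creep '{"translation": [[-3,0,0],[-6,0,0],[-9,0,0],[-12,0,0],[-14,0,0],[-16,0,0],[-18,0,0],[-20,0,0],[-21,0,0],[-22,0,0]], "twist": [[0,0,0],[0,0,0],[0,0,0],[0,0,0],[0,0,0],[0,0,0],[0,0,0],[0,0,0],[0,0,0],[0,0,0]], "hand": [0,0,0,0,0,0,0,0,0,0]}'
python3 - <<'E'
from tr import *
steps((.6311,-.1515,.058,95.8))
E
```

```text
time_s: 79.0
position: [0.5403, -0.1608, 0.0587]
ee_rot: [[-0.995, -0.101, -0.0], [-0.101, 0.995, 0.0], [0.0, 0.0, -1.0]]
contact_force: [-3.5, 2.7, 1.1]
gripper_width: 0.001
grip_force: 1.7
time_s: 80.25
position: [0.6048, -0.1544, 0.0588]
ee_rot: [[-0.995, -0.101, -0.0], [-0.101, 0.995, 0.0], [0.0, 0.0, -1.0]]
contact_force: [-3.2, 2.4, 1.2]
gripper_width: -0.0
grip_force: 1.7
time_s: 81.5
position: [0.6265, -0.1522, 0.0588]
ee_rot: [[-0.995, -0.101, 0.0], [-0.101, 0.995, -0.0], [0.0, -0.0, -1.0]]
contact_force: [-3.0, 2.6, 2.0]
gripper_width: -0.002
grip_force: 1.5
at [ 0.6265 -0.1522  0.0588] yaw 95.8 tool [ 0.e+00 -1.e-04 -1.e+00] F [-3.   2.6  2. ] w -0.2 grip 1.5 t 81.5 q [-20.  38.  -4.  47.  -0. -26.]
(0.6311, -0.1515, 0.058, 95.8) -> [-4.6  0.2  0.8] twz -0.0
```

```bash
python3 -m creep '{"translation": [[-1,0,0],[-2,0,0],[-3,0,0],[-4,0,0],[-4.5,0,0],[-5,0,0],[-5.5,0,0],[-6,0,0],[-6.5,0,0],[-7,0,0]], "twist": [[0,0,0],[0,0,0],[0,0,0],[0,0,0],[0,0,0],[0,0,0],[0,0,0],[0,0,0],[0,0,0],[0,0,0]], "hand": [0,0,0,0,0,0,0,0,0,0]}'
```

```text
time_s: 82.75
position: [0.6328, -0.1515, 0.0588]
ee_rot: [[-0.995, -0.101, -0.001], [-0.101, 0.995, -0.0], [0.001, -0.0, -1.0]]
contact_force: [-7.4, 0.5, 3.8]
gripper_width: 0.001
grip_force: 3.4
```

```bash
python3 -m creep '{"translation": [[-0.5,0,0],[-1,0,0],[-1.5,0,0],[-2,0,0],[-2,0,0],[-2,0,0],[-2,0,0],[-2,0,0],[-2,0,0],[-2,0,0]], "twist": [[0,0,0],[0,0,0],[0,0,0],[0,0,0],[0,0,0],[0,0,0],[0,0,0],[0,0,0],[0,0,0],[0,0,0]], "hand": [0,0,0,0,0,0,0,0,0,0]}'
```

```text
time_s: 84.0
position: [0.633, -0.1514, 0.0587]
ee_rot: [[-0.995, -0.1, -0.005], [-0.1, 0.995, -0.0], [0.005, 0.0, -1.0]]
contact_force: [-13.9, 0.4, 8.3]
gripper_width: 0.003
grip_force: 6.8
```

It is against the stop: force rose to 14 N with no movement. Back off and check.

```bash
python3 -m creep '{"translation": [[3,0,0],[8,0,0],[20,0,0],[40,0,0],[50,0,0],[60,0,-40],[70,0,-90],[80,0,-140],[90,0,-180],[90,0,-180]], "twist": [[0,0,0],[0,0,0],[0,0,0],[0,0,0],[0,0,0],[0,0,0],[0,0,0],[0,0,0],[0,0,0],[0,0,0]], "hand": [0,0,0,0,0,0,0,0,0,0]}'
python3 -m creep '{"translation": [[20,-20,0],[40,-50,0],[60,-90,0],[80,-130,0],[80,-130,0],[80,-130,0],[80,-130,0],[80,-130,0],[80,-130,0],[80,-130,0]], "twist": [[0,0,0],[0,0,0],[0,0,0],[0,0,0],[0,0,0],[0,0,0],[0,0,0],[0,0,0],[0,0,0],[0,0,0]], "hand": [0,0,0,0,0,0,0,0,0,0]}'
python3 - <<'E'
from plan import *
a=cams.camera("scene")["frame"];b=cams.camera("top")["frame"]
cv2.imwrite("pics/end.png",np.hstack([cv2.resize(x[60:,:420],(400,400)) for x in(a,b)])[:,:,::-1]);steps()
E
```

```text
time_s: 85.25
position: [0.5471, -0.1613, 0.2424]
ee_rot: [[-0.995, -0.101, 0.006], [-0.101, 0.995, -0.003], [-0.006, -0.003, -1.0]]
contact_force: [0.6, -0.3, -0.7]
gripper_width: 0.0
grip_force: 0.0
time_s: 86.5
position: [0.4796, -0.2975, 0.2389]
ee_rot: [[-0.995, -0.101, 0.0], [-0.101, 0.995, -0.0], [-0.0, -0.0, -1.0]]
contact_force: [0.2, -0.1, 0.4]
gripper_width: 0.001
grip_force: 0.0
at [ 0.4795 -0.2977  0.2388] yaw 95.8 tool [ 1.e-04 -0.e+00 -1.e+00] F [ 0.3  0.2 -0.2] w 0.3 grip 0.0 t 86.6 q [-39.  21.  -4.  64.   0. -45.]
```

View pics/end.png

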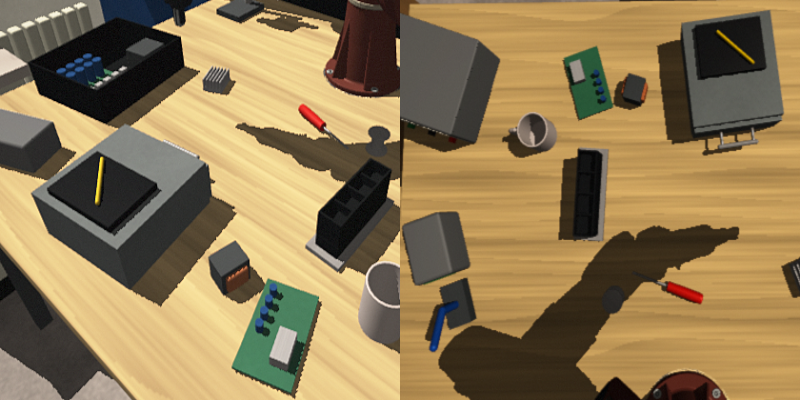

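The drawer is shut, the stack of three trays on the stand is square at (585,190), and the mug and transformer stand where they were.

```bash
python3 -c "
from station import workorder
print(workorder.finish_job())"
```

```text
the job is handed in; nothing more can be done
None
```

The job is handed in at about 87 s: the far tray is full with four capacitors, the other three stand in the near tray, both loose trays are stacked squarely on the stand, and the drawer is pushed gently home against its stop.

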